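Load, clamp and test-jog the canister shaker

TASK

Load the sample canisters on the rubber mat into the bench shaker for mixing: flip the cam lever up to free the clamp bar, draw the bar back, and stand every canister upright in a bay of its own on the tray, narrow end to the back fence. Push the bar up so that it holds them all against the fence and flip the cam lever down to lock it; only then give the shaker a test jog: tilt the spring-centred jog lever well over towards the tray, hold it there for two seconds and let it spring back. Never tilt it the other way, leave the other things on the bench where they are, and finish with all canisters clamped in the tray.

Things in the scene. Friction and masses are not known exactly. Their poses are not given: they have to be found in the camera images.
- tray_floor (a point): Middle of the shaker tray's floor, 85 mm above the bench. x points to the back fence (away from the robot), y left to the control housing, z up. In this frame: fence face at x = 85 mm, 60 mm high; three dividers, 4 mm thick, 30 high, at y = -68, 0, 68 and side walls, 24 high, at +-134 make four bays 64 mm wide; front open. With the jog lever fully over the tray stands 18 mm towards -y.
- clamp_bar (a joint): Travel of the clamp bar along the tray's x, m: 0 = drawn fully back towards the robot, up to 0.100 towards the fence. Its pressing face is (0.130 - value) m from the fence, so it reads 0.050 against 80 mm long canisters. Slides with 2 to 4 N when free; locked it holds over 30 N. It starts too near the fence for a canister to go in.
- bar_mid (a point): Above the tray's middle on the clamp bar's top edge, 71 mm above the tray floor; axes as the tray's. Aluminium bar across the tray, 14 mm thick (x), y from -155 to +143 mm, from 35 to 71 mm above the floor (it passes over the dividers); may be pinched or pushed anywhere along it.
- cam (a joint): Cam lever on the bar's carriage at the tray's right-hand end (y = -175 mm, over the bar's guide rail), rad: 0 = upright, bar free; 1.5 = folded down almost level, pointing to the fence, bar locked. Locked above 1.25; the brake bites from about 0.9 up. Stays where it is left; turning it takes 0.2 to 0.4 N m.
- cam_hinge (a point): Pivot of the cam lever, 58 mm above the tray floor, in the bar's mid-plane; travels with the bar. Its axis is the tray's y.
- cam_grip (a point): On the cam lever's centre line, 78 mm from the pivot, in its black grip. The lever is 14 to 16 mm wide (along y), 12 to 16 mm thick, its end 98 mm from the pivot. Folded down, its underside is about 10 mm above the guide rail (12 mm wide), with room on both sides for fingers.
- jog (a joint): Spring-centred jog lever on top of the control housing at the left end of the shaker, rad: 0 = upright, positive = tilted towards the tray (the tray frame's -y), +-0.5 at its stops. The spring asks about 6 N at the knob when fully over; let go, it returns to 0 in under half a second.
- jog_hinge (a point): Pivot of the jog lever, 100 mm above the bench, at x = 0, y = +201 mm from the tray's rest position. The axis is the tray's x. The housing's top is 92 mm above the bench.
- jog_knob (a point): Centre of the jog lever's black ball knob, 28 mm in diameter, 66 mm from the pivot, on a 12 mm rod.
- canister_a: Sample canister: small part-filled jerrycan of yellow-green liquid, 0.42 kg, 80 mm long (x), 56 wide (y); body 94 high, shoulder to 102. On top a handle bar along x, 16 wide (y), from x = -38 to +8 mm, z 117 to 132, on two posts; white screw cap, 28 mm across, at x = +23, top at z = 123. Origin: centre of the underside. May be absent.
- canister_b: The same as canister_a; may be absent.
- canister_c: The same as canister_a; may be absent.
- canister_d: The same as canister_a; may be absent.
- mat: Black rubber mat, 290 x 280 x 3 mm, fixed on the bench to the left, on which the canisters stand at the start.
- binder: Bystander: yellow ring binder lying flat on the bench at the right, 310 x 260 x 30 mm. Leave alone.
- tape_roll: Bystander: roll of brown packing tape, 100 mm in diameter, 48 mm high, behind the shaker. Leave alone.
- measure: Bystander: white plastic measuring cup, 72 mm across the rim, 85 mm high, on the bench in front of the shaker at the right. Leave alone.
Things that resemble listed ones, but are neither listed nor needed, are in the scene too. Leave any pink look-alike of the canister_c alone. Leave any pink look-alike of the canister_b alone.

How it is judged:
By the outcome, as a careful person would: the job done as asked, in the order asked, and still so for the second after the job is handed in, with the robot touching nothing.
Of canister_a, canister_b, canister_c, canister_d only 2 to 4 are there at a start; the rules pass over those that are not, and their reading is None.
At some moment in a run one of canister_a, canister_b, canister_c, canister_d may be knocked a few centimetres aside while the robot is not near it.
It also fails if it takes over 210 s, if anything falls off the work surface, if the arm or the gripper's body presses on something with over 40 N, if the wrist force passes 120 N, or if a joint passes its speed limit or range.

ROBOT

A 6-joint arm with a two-finger parallel gripper is mounted at the origin on the work surface. World frame = base frame: x ahead of the robot, y to its left, z up, the work surface at z = 0. Lengths are in m, angles in rad, forces in N, time in s.
With the tool pointing down it reaches from about 0.35 to 0.725 m from the base axis. Payload 6 kg.
Tool frame: the origin (TCP) lies midway between the tips of the shut fingers; the grasp point (between the pads) lies 19 mm behind it; z points along the fingers, y is the line along which they close (so a half turn about z gives the same grasp; the last joint's range is limited). The gripper opens to 85 mm and grips with 20 to 120 N. Pads are 22 mm wide; open, the fingers measure 114 mm over their backs; the gripper's body (76 mm by 85 mm) begins 54 mm behind the grasp point. The pads swing forward as they close: fully open they stand 13 mm farther back than shut.
Start: joints at [1.569, 0.04, 0.085, 0, -1.615, -0.334], TCP at [0.198, 0.566, 0.231] pointing down, gripper open.
Joint ranges: [-2.56, 2.56], [-1.29, 2.01], [-1.08, 1.49], [-3.29, 1.98], [-2.81, -0.18], [-2.99, 2.99]. Speed limits (rad/s): [2.57, 2.57, 3.01, 3.14, 3.14, 3.14].

INTERFACE

Orientations are given as a unit quaternion [w, x, y, z].
In Python, from plant import r gives the robot as it stands.
- The arm moves only by the tool jog_arm, never from a script. Its arguments are lists of equal length, an entry for each row: "dr": the turn, a rotation vector about the world's x, y, z scaled (see below), a list of three; "translation": the shift along the world's x, y, z scaled (see below), a list of three; "claw": the opening, from -1 (shut) to 1 (fully open). In form: {"dr": [[wx, wy, wz], ...], "translation": [[x, y, z], ...], "claw": [claw, ...]}. A call has 1 to 20 rows; each row is the pose to reach, as a shift and turn from the pose commanded when the call began; what a row does not reach only later rows make up. The controller multiplies each number of a shift by 80 mm and each number of a turn by 0.5 rad. A row lasts 1/8 s, in which the tool goes at most 62.5 mm and 10.7 degrees, less where a joint would pass 70% of its speed; a pose out of reach is approached as far as the arm can. A call with a number of a shift or a turn outside -1 to 1 is refused whole. A call with a gripper value outside its range is refused whole. The fingers move at their own pace and stop on an object; "grip_force" is the grip in N (left out, the last holds). Time passes only in rows, so rows that repeat a pose let the fingers close. It gives the time, the measured TCP pose, the force, the opening and the grip force at its end, in the units of the state.
- r.get_state(): the state, without advancing time (a new reading comes with each control period).
- r.grab_frame(name): name is "side" or "top"; returns (picture, depth): 420x560x3 uint8, red, green, blue; 420x560 float32, m along the optical axis (not along the pixel's ray), 0 where there is no reading.
- r.get_calibration(name): a dict with "intrinsics" (3x3 intrinsics, pixels), "rvec" (rotation vector, rad) and "tvec" (3), from world to camera coordinates, as OpenCV has them. Camera axes: x right, y down, z forward; pixel columns grow to the right and rows downward; lengths in m; the calibration is good to about 2 mm. A picture is of the moment at which its call begins. get_calibration takes no time and is no camera call.
- r.close_job(): hands the job in; it is judged then, once.
Trained networks look in the newest picture that a camera, given by its name, has taken for a name from the list of things; names that differ only in an ending like _2 or _b are one class to them, and where a whole thing is asked for, a point or a joint stands for the part that bears it (a point fixed in the world has none). Each returns a list of dicts, best first, with "confidence" (0 to 1); they miss things now and then, are a little off and sometimes report something else, mostly with a low value. They report only what shows in the picture. A call takes as long as a camera call. They do not tell look-alikes from the thing itself.
- r.cut_out(camera, thing): "mask" (420x560 bool, what is visible of it).
- r.landmark_of(camera, thing): "position" ([x, y, z] in m, in the coordinates of the camera as it stood for that picture, good to about 4 mm: a listed point, or the origin of a listed thing).
The state is a dict: "clock": time; "joints": joint angles; "qd": joint speeds; "tau": joint torques, N m; "tool_pos": TCP position; "orientation": TCP orientation; "force": force on the tool from outside, world axes, zero at the start; "ft_torque": the same for the moment, N m; "grip_width": finger opening in m; "finger_force": force on a finger pad.
Only numpy, scipy, OpenCV 4.12 (cv2) and the standard library are available. Lean on these libraries where they do the work, as an engineer would, in place of code of your own. Each camera call takes 0.05 s, during which the arm holds its last target. There are 200 camera calls.

## Working session

There is one attempt and no reset: what is moved stays moved. The work goes in short steps, Python scripts to look and compute and a tool call to move; the robot and the scene stay as the last step left them, time stands still between calls to the robot, and variables do not carry over. Pictures are saved under pics/ and viewed, at most 14 in all, crops included, and the job is handed in when it is done.

Besides the shell and the picture viewer there is one more tool, called by a JSON object that holds its "op" and its "data", one argument or row to a line. jog_arm: Moves the arm, as the interface text tells. Shifts and turns lie within -1 to 1; 1 stands for 80 mm of shift or 0.5 rad of turn. Its arguments: {"type":"object","properties":{"dr":{"type":"array"},"translation":{"type":"array"},"claw":{"type":"array"},"grip_force":{"type":"number"}},"required":["dr","translation","claw"]}

```bash
ls; mkdir -p pics
cat > h.py <<'E'
import numpy as np, cv2
from plant import r
def cal(n):
    c=r.get_calibration(n); R=cv2.Rodrigues(np.array(c["rvec"],float))[0]
    return np.array(c["intrinsics"],float),R,np.array(c["tvec"],float).ravel()
def w(n,p):
    K,R,t=cal(n); return R.T@(np.array(p)-t)
def cloud(n,d):
    K,R,t=cal(n); v,u=np.mgrid[:d.shape[0],:d.shape[1]]
    P=np.stack([(u-K[0,2])/K[0,0]*d,(v-K[1,2])/K[1,1]*d,d],-1)
    W=(P-t)@R; W[d==0]=np.nan; return W
def proj(n,p):
    K,R,t=cal(n); q=K@(R@np.array(p)+t); return q[:2]/q[2]
def snap(n,f=None):
    im,d=r.grab_frame(n)
    if f: cv2.imwrite("pics/"+f,cv2.cvtColor(im,cv2.COLOR_RGB2BGR))
    return im,cloud(n,d)
def lm(n,th):
    return [(round(x["confidence"],2),w(n,x["position"]).round(4).tolist()) for x in r.landmark_of(n,th)]
E
cat > a.py <<'E'
from h import *
np.set_printoptions(suppress=True,precision=4)
s=r.get_state();print(s)
for n in("top","side"):
    snap(n,n+"0.png")
    for th in("tray_floor","bar_mid","cam_hinge","cam_grip","jog_hinge","jog_knob","canister_a","measure","tape_roll"): print(n,th,lm(n,th))
E
python3 a.py
```

```text
pics
{'clock': 0.0, 'joints': array([ 1.5687,  0.0409,  0.0838, -0.0005, -1.6155, -0.3337]), 'qd': array([ 0.0003,  0.0007, -0.0013, -0.0001, -0.0009,  0.0008]), 'tau': array([  0.0002, -36.8204,  34.7408,   6.9319,  -0.0054,  -0.    ]), 'tool_pos': array([0.1975, 0.5662, 0.2302]), 'orientation': array([ 0.0009,  0.9859, -0.1671, -0.0001]), 'force': array([ 0.0749, -0.1048, -0.3933]), 'ft_torque': array([ 0.0182, -0.0072,  0.0043]), 'finger_force': 0.0, 'grip_width': 0.08554304621894607}
top tray_floor [(0.61, [0.5625, -0.1089, 0.0888])]
top bar_mid [(0.73, [0.5774, -0.1102, 0.1559])]
top cam_hinge [(0.8, [0.565, -0.2866, 0.1421])]
top cam_grip [(0.57, [0.6465, -0.2899, 0.1532]), (0.47, [0.5732, 0.0864, 0.1037])]
top jog_hinge [(0.37, [0.5745, 0.0883, 0.1047])]
top jog_knob [(0.61, [0.5703, -0.2855, 0.1444]), (0.54, [0.5746, 0.0892, 0.1689])]
top canister_a [(0.96, [0.2619, 0.3148, 0.0015]), (0.93, [0.343, 0.0112, 0.0028]), (0.89, [0.4593, 0.242, 0.0003]), (0.63, [0.4588, 0.3431, 0.0008]), (0.52, [0.575, 0.0863, 0.104])]
top measure [(0.76, [0.363, -0.3703, 0.0006])]
top tape_roll [(0.95, [0.7505, -0.2143, 0.0029]), (0.68, [0.6436, -0.2903, 0.158]), (0.18, [0.4697, -0.6006, -0.0001])]
side tray_floor [(0.92, [0.5646, -0.1109, 0.087])]
side bar_mid [(0.61, [0.579, -0.1157, 0.1549])]
side cam_hinge [(0.57, [0.564, -0.2875, 0.1411])]
side cam_grip [(0.69, [0.6423, -0.292, 0.1506])]
side jog_hinge [(0.61, [0.5772, 0.0896, 0.1006])]
side jog_knob [(0.39, [0.5785, 0.0871, 0.1635])]
side canister_a [(0.93, [0.4621, 0.2391, 0.0011]), (0.75, [0.4631, 0.3449, 0.009]), (0.63, [0.3461, 0.012, -0.0018]), (0.62, [0.2677, 0.3178, -0.0019])]
side measure [(0.78, [0.3646, -0.3684, 0.0045]), (0.21, [0.5771, 0.09, 0.0978])]
side tape_roll [(0.65, [0.7501, -0.2126, 0.0038])]
```

View pics/top0.png

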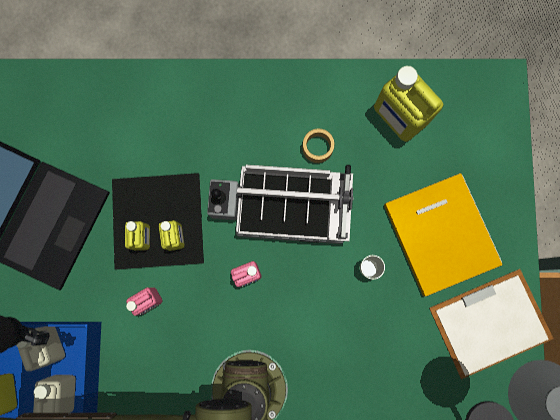

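View pics/side0.png

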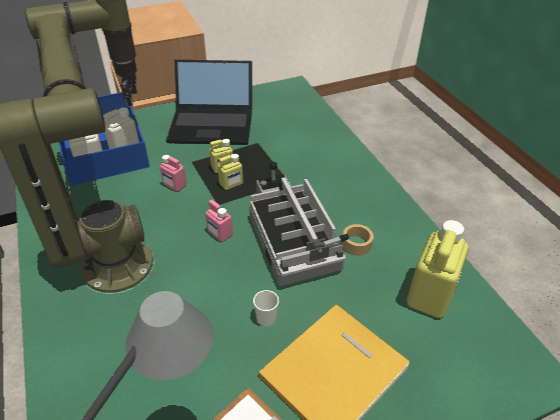

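Two yellow-green canisters stand on the mat, at px (172,235) and (137,236) in the top view. The pink look-alikes are at (245,273) and (143,302), and the shaker is centred near (295,203). Next I'll measure the yaws and the tray.

```bash
cat > m.py <<'E'
from h import *
np.set_printoptions(suppress=True,precision=4)
def cans(n="top",im=None,W=None,lo=(0.05,0)):
    # yellow-green canisters: body pixels -> clusters -> centre, yaw (x-axis towards the cap)
    if im is None: im,W=snap(n)
    out=[]
    for c in r.landmark_of(n,"canister_a"):
        p=w(n,c["position"])
        d=np.hypot(W[...,0]-p[0],W[...,1]-p[1])
        near=(d<.065)
        hsv=cv2.cvtColor(im,cv2.COLOR_RGB2HSV)
        z0=p[2] if p[2]>.05 else 0.003
        z=W[...,2]-z0
        med=np.median(hsv[near&(z>.08)&(hsv[...,1]>80)],axis=0) if (near&(z>.08)).any() else [0,0,0]
        yel=near&(hsv[...,1]>80)&(hsv[...,0]>20)&(hsv[...,0]<45)
        body=W[yel&(z>.075)&(z<.11)][:,:2]
        han=W[yel&(z>.115)&(z<.145)][:,:2]
        cap=W[near&(hsv[...,1]<60)&(hsv[...,2]>120)&(z>.11)&(z<.135)][:,:2]
        if len(body)<8 or len(cap)<3 or len(han)<4: print("skip",p.round(3),len(body),len(han),len(cap),med);continue
        v=cap.mean(0)-han.mean(0)
        rect=cv2.minAreaRect(np.vstack([body,han,cap]).astype(np.float32)*1000)
        (w_,h_),a=rect[1],rect[2]; 
        a=a if w_>h_ else a+90
        yw=np.degrees(np.arctan2(v[1],v[0]))
        while a-yw>90:a-=180
        while a-yw<-90:a+=180
        print("can net",p.round(4),round(c["confidence"],2),"han",han.mean(0),len(han),"cap",cap.mean(0),len(cap),"dist",round(np.linalg.norm(v),4),"yaw_hc",yw.round(1),"rect",np.array(rect[0]).round(1),np.round(rect[1],1),"a",round(a,1),"ztop",np.nanmax(W[...,2][near]).round(4),med)
        h=han-han.mean(0); u=np.linalg.svd(h)[2][0]; print("   handle pca yaw",np.degrees(np.arctan2(*(u*np.sign(u@v))[::-1])).round(1))
if __name__=="__main__":
    im,W=snap("top"); cans("top",im,W); 
    im2,W2=snap("side"); cans("side",im2,W2)
    # bar top edge
    X,Y,Z=W[...,0],W[...,1],W[...,2]
    m=(np.abs(Z-.156)<.005)&(X>.53)&(X<.63)&(Y<.03)&(Y>-.24)
    P=W[m]; print("bar",len(P),np.polyfit(P[:,1],P[:,0],1),P[:,2].mean())
    m=(np.abs(Z-.145)<.005)&(X>.62)&(X<.70)&(Y<.02)&(Y>-.23)
    P=W[m]; k=np.polyfit(P[:,1],P[:,0],1); print("fence",len(P),k,P[:,2].mean(),"width",(P[:,0]-np.polyval(k,P[:,1])).min(),(P[:,0]-np.polyval(k,P[:,1])).max())
    # dividers
    m=(np.abs(Z-.115)<.006)&(X>.48)&(X<.56)&(Y<.02)&(Y>-.24)
    P=W[m]
    for y in(-.178,-.11,-.042):
        q=P[np.abs(P[:,1]-y)<.02]; 
        if len(q)>3:print("div",len(q),q.mean(0),np.polyfit(q[:,0],q[:,1],1))
    m=(np.abs(Z-.109)<.006)&(X>.48)&(X<.65)&(np.abs(Y+.11)>.12)&(np.abs(Y+.11)<.16);P=W[m]
    for s in(1,-1):
        q=P[(P[:,1]+.11)*s>0]
        if len(q)>3:print("wall",len(q),q.mean(0),np.polyfit(q[:,0],q[:,1],1))
    m=(Z>.15)&(Z<.2)&(Y>.05)&(Y<.13)&(X>.53)&(X<.62);print("knob top",W[m].mean(0),m.sum(),np.nanmax(Z[m]))
    m=(Z>.13)&(Z<.175)&(Y<-.26)&(Y>-.31)&(X>.58)&(X<.68);P=W[m];print("lever",len(P),P.min(0),P.max(0),np.polyfit(P[:,0],P[:,1],1),np.polyfit(P[:,0],P[:,2],1))
E
python3 m.py
```

```text
skip [0.263 0.317 0.   ] 0 0 71 [173. 119. 212.]
can net [0.4586 0.242  0.0013] 0.72 han [0.4463 0.2353] 90 cap [0.4842 0.2422] 65 dist 0.0385 yaw_hc 10.3 rect [460.4 237.9] [80.  56.2] a 10.8 ztop 0.1451 [ 30.  170.5 179.5]
   handle pca yaw 12.7
skip [0.346 0.011 0.006] 0 0 70 [173. 117. 217.]
can net [0.4596 0.3431 0.0016] 0.62 han [0.446  0.3403] 93 cap [0.4837 0.3431] 66 dist 0.0378 yaw_hc 4.2 rect [459.3 341.9] [78.7 56.4] a 2.8 ztop 0.144 [ 30. 170. 172.]
   handle pca yaw 1.7
skip [0.268 0.316 0.001] 0 0 42 [174. 100. 196.]
can net [0.4615 0.3428 0.0068] 0.89 han [0.445  0.3376] 59 cap [0.4824 0.3376] 40 dist 0.0375 yaw_hc -0.1 rect [458.9 332.6] [52.  79.5] a -3.3 ztop 0.1396 [ 30. 117. 158.]
   handle pca yaw 4.5
can net [0.4587 0.2397 0.0016] 0.81 han [0.4464 0.2305] 61 cap [0.4819 0.2364] 44 dist 0.036 yaw_hc 9.3 rect [459.3 231.5] [81.4 58.8] a 8.2 ztop 0.1412 [ 30.  118.  165.5]
   handle pca yaw 11.9
skip [ 0.347  0.015 -0.003] 0 0 59 [174. 100. 205.]
bar 390 [0.0685 0.5828] 0.15671893609052887
fence 240 [0.0689 0.6565] 0.1455043002423228 width -0.005406013618388994 0.006180785101879804
div 26 [ 0.5268 -0.1758  0.116 ] [-0.0557 -0.1465]
div 21 [ 0.5288 -0.108   0.115 ] [-0.0602 -0.0762]
div 24 [ 0.5324 -0.0404  0.1156] [-0.0808  0.0027]
wall 83 [0.5605 0.0267 0.1096] [-0.0723  0.0672]
wall 85 [ 0.5593 -0.2473  0.11  ] [-0.0459 -0.2216]
knob top [0.5721 0.0893 0.176 ] 76 0.18515096797941588
lever 171 [ 0.5801 -0.3047  0.13  ] [ 0.6596 -0.2687  0.1699] [-0.0795 -0.2396] [0.1685 0.0512]
```

{"op": "jog_arm", "data": {
  "dr": [
    [0,0,0.27],
    [0,0,0.534]
  ],
  "translation": [
    [0.25,-0.48,0],
    [0.5,-0.97,0]
  ],
  "claw": [-0.1,-0.1],
  "grip_force": 40
}}

```text
clock: 1.45
tool_pos: [0.238, 0.488, 0.2309]
orientation: [0.0, 0.999, -0.032, 0.0]
force: [0.3, -0.2, -0.0]
grip_width: 0.0515
finger_force: 0.0
```

{"op": "jog_arm", "data": {
  "dr": [
    [0,0,0],
    [0,0,0]
  ],
  "translation": [
    [0.25,-0.48,0],
    [0.5,-0.97,0]
  ],
  "claw": [-0.1,-0.1]
}}

```text
clock: 1.7
tool_pos: [0.2782, 0.41, 0.2314]
orientation: [-0.0, 0.999, -0.034, 0.0]
force: [0.7, 0.5, -0.1]
grip_width: 0.0384
finger_force: 0.0
```

{"op": "jog_arm", "data": {
  "dr": [
    [0,0,0],
    [0,0,0]
  ],
  "translation": [
    [0.25,-0.48,0],
    [0.5,-0.97,0]
  ],
  "claw": [-0.1,-0.1]
}}

```text
clock: 1.95
tool_pos: [0.3181, 0.3324, 0.2315]
orientation: [-0.0, 0.999, -0.034, 0.0]
force: [0.9, -0.6, -0.4]
grip_width: 0.0383
finger_force: 0.0
```

{"op": "jog_arm", "data": {
  "dr": [
    [0,0,0],
    [0,0,0]
  ],
  "translation": [
    [0.25,-0.48,0],
    [0.5,-0.97,0]
  ],
  "claw": [-0.1,-0.1]
}}

```text
clock: 2.2
tool_pos: [0.3581, 0.2548, 0.2315]
orientation: [-0.0, 0.999, -0.034, 0.0]
force: [0.5, 0.8, -0.9]
grip_width: 0.0381
finger_force: 0.0
```

{"op": "jog_arm", "data": {
  "dr": [
    [0,0,0],
    [0,0,0]
  ],
  "translation": [
    [0.25,-0.48,0],
    [0.5,-0.97,0]
  ],
  "claw": [-0.1,-0.1]
}}

```text
clock: 2.45
tool_pos: [0.3981, 0.1772, 0.2316]
orientation: [-0.0, 0.999, -0.034, 0.0]
force: [-0.2, 0.9, -0.2]
grip_width: 0.0383
finger_force: 0.0
```

{"op": "jog_arm", "data": {
  "dr": [
    [0,0,0],
    [0,0,0]
  ],
  "translation": [
    [0.25,-0.48,0],
    [0.5,-0.97,0]
  ],
  "claw": [-0.1,-0.1]
}}

```text
clock: 2.7
tool_pos: [0.4381, 0.0995, 0.2316]
orientation: [-0.0, 0.999, -0.034, 0.0]
force: [1.2, 1.0, 0.8]
grip_width: 0.0383
finger_force: 0.0
```

{"op": "jog_arm", "data": {
  "dr": [
    [0,0,0],
    [0,0,0]
  ],
  "translation": [
    [0.25,-0.48,0],
    [0.5,-0.97,0]
  ],
  "claw": [-0.1,-0.1]
}}

```text
clock: 2.95
tool_pos: [0.4782, 0.0219, 0.2315]
orientation: [-0.0, 0.999, -0.034, 0.0]
force: [0.7, 0.7, 0.7]
grip_width: 0.0382
finger_force: 0.0
```

{"op": "jog_arm", "data": {
  "dr": [
    [0,0,0],
    [0,0,0]
  ],
  "translation": [
    [0.25,-0.48,0],
    [0.5,-0.97,0]
  ],
  "claw": [-0.1,-0.1]
}}

```text
clock: 3.2
tool_pos: [0.5182, -0.0558, 0.2314]
orientation: [-0.0, 0.999, -0.034, 0.0]
force: [0.3, 0.6, 0.2]
grip_width: 0.0386
finger_force: 0.0
```

{"op": "jog_arm", "data": {
  "dr": [
    [0,0,0],
    [0,0,0]
  ],
  "translation": [
    [0.25,-0.48,0],
    [0.5,-0.97,0]
  ],
  "claw": [-0.1,-0.1]
}}

```text
clock: 3.45
tool_pos: [0.5582, -0.1333, 0.2314]
orientation: [0.0, 0.999, -0.034, 0.0]
force: [-0.4, 1.2, -0.9]
grip_width: 0.0383
finger_force: 0.0
```

{"op": "jog_arm", "data": {
  "dr": [
    [0,0,0],
    [0,0,0]
  ],
  "translation": [
    [0.25,-0.48,0],
    [0.5,-0.97,0]
  ],
  "claw": [-0.1,-0.1]
}}

```text
clock: 3.7
tool_pos: [0.5983, -0.2109, 0.2313]
orientation: [0.0, 0.999, -0.034, 0.0]
force: [1.1, -0.2, 0.8]
grip_width: 0.0385
finger_force: 0.0
```

{"op": "jog_arm", "data": {
  "dr": [
    [0,0,0],
    [0,0,0],
    [0,0,0]
  ],
  "translation": [
    [0.27,-0.48,-0.2],
    [0.55,-0.99,-0.4],
    [0.55,-0.99,-0.4]
  ],
  "claw": [-0.1,-0.1,-0.1]
}}

```text
clock: 4.08
tool_pos: [0.6412, -0.2908, 0.194]
orientation: [-0.001, 0.999, -0.036, -0.003]
force: [-0.9, 1.7, -0.5]
grip_width: 0.0383
finger_force: 0.0
```

{"op": "jog_arm", "data": {
  "dr": [
    [0,0,0],
    [0,0,0],
    [0,0,0],
    [0,0,0]
  ],
  "translation": [
    [0,0,-0.2],
    [0,0,-0.5],
    [0,0,-0.75],
    [0,0,-0.75]
  ],
  "claw": [-0.1,-0.1,-0.1,-0.1]
}}

```text
clock: 4.58
tool_pos: [0.6408, -0.2877, 0.1374]
orientation: [-0.0, 0.999, -0.034, -0.001]
force: [0.2, -0.6, 0.6]
grip_width: 0.0385
finger_force: 0.0
```

{"op": "jog_arm", "data": {
  "dr": [
    [0,0,0],
    [0,0,0],
    [0,0,0],
    [0,0,0]
  ],
  "translation": [
    [0,0,0],
    [0,0,0],
    [0,0,0],
    [0,0,0]
  ],
  "claw": [-1,-1,-1,-1],
  "grip_force": 40
}}

```text
clock: 5.08
tool_pos: [0.6422, -0.2891, 0.1406]
orientation: [0.0, 0.999, -0.034, 0.001]
force: [0.1, -0.4, 3.4]
grip_width: 0.013
finger_force: 42.2
```

{"op": "jog_arm", "data": {
  "dr": [
    [0,0,0],
    [0,0,0],
    [0,0,0],
    [0,0,0],
    [0,0,0],
    [0,0,0],
    [0,0,0],
    [0,0,0],
    [0,0,0],
    [0,0,0]
  ],
  "translation": [
    [-0.02,0.002,0.1],
    [-0.05,0.003,0.19],
    [-0.09,0.006,0.28],
    [-0.14,0.01,0.37],
    [-0.2,0.014,0.45],
    [-0.26,0.018,0.53],
    [-0.33,0.023,0.6],
    [-0.41,0.028,0.66],
    [-0.5,0.034,0.71],
    [-0.58,0.04,0.76]
  ],
  "claw": [-1,-1,-1,-1,-1,-1,-1,-1,-1,-1]
}}

```text
clock: 6.32
tool_pos: [0.5947, -0.2854, 0.2]
orientation: [-0.0, 0.999, -0.034, -0.0]
force: [1.4, -0.8, -13.8]
grip_width: 0.013
finger_force: 39.0
```

{"op": "jog_arm", "data": {
  "dr": [
    [0,0,0],
    [0,0,0],
    [0,0,0],
    [0,0,0],
    [0,0,0]
  ],
  "translation": [
    [-0.1,0.007,0.03],
    [-0.19,0.013,0.06],
    [-0.29,0.02,0.075],
    [-0.39,0.027,0.085],
    [-0.46,0.032,0.085]
  ],
  "claw": [-1,-1,-1,-1,-1]
}}

```text
clock: 6.95
tool_pos: [0.5578, -0.2828, 0.2063]
orientation: [-0.0, 0.999, -0.034, -0.0]
force: [2.3, -0.9, -15.0]
grip_width: 0.0129
finger_force: 39.2
```

Run:
```python
from h import *
snap("side","s1.png"); print(r.get_state()["force"])
for th in("cam_hinge","cam_grip","bar_mid"): print(lm("side",th))
cv2.imwrite("pics/s1c.png",cv2.resize(cv2.imread("pics/s1.png")[140:320,200:420],None,fx=3,fy=3))
```

```text
[  1.60891193  -1.2580889  -16.0041213 ]
[(0.51, [0.5445, -0.2837, 0.1425])]
[(0.49, [0.5716, -0.2799, 0.2178]), (0.48, [0.4604, 0.3431, 0.0062])]
[(0.93, [0.5514, -0.1126, 0.155])]
```

View pics/s1c.png

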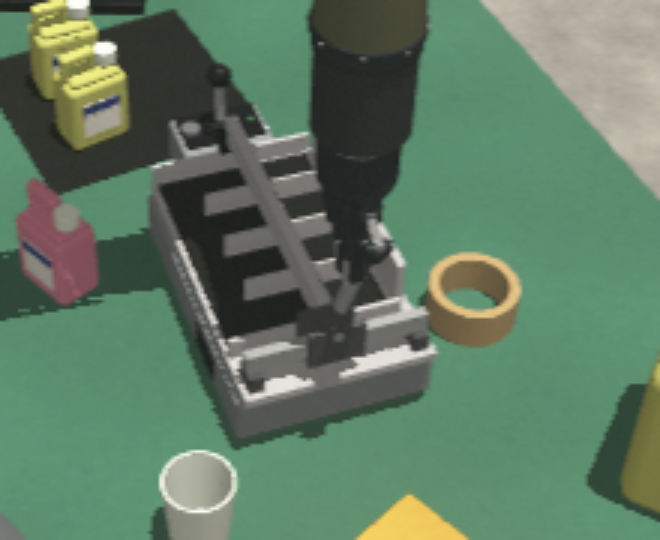

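{"op": "jog_arm", "data": {
  "dr": [
    [0,0,0],
    [0,0,0],
    [0,0,0],
    [0,0,0],
    [0,0,0],
    [0,0,0]
  ],
  "translation": [
    [-0.08,0.006,-0.03],
    [-0.16,0.012,-0.03],
    [-0.24,0.018,-0.03],
    [-0.32,0.024,-0.03],
    [-0.42,0.03,-0.03],
    [-0.5,0.035,-0.03]
  ],
  "claw": [-1,-1,-1,-1,-1,-1]
}}

```text
clock: 7.9
tool_pos: [0.5183, -0.2805, 0.206]
orientation: [0.001, 0.999, -0.034, 0.001]
force: [1.1, -1.5, 0.6]
grip_width: 0.0126
finger_force: 40.9
```

{"op": "jog_arm", "data": {
  "dr": [
    [0,0,0],
    [0,0,0]
  ],
  "translation": [
    [-0.06,0.004,0],
    [-0.12,0.008,0]
  ],
  "claw": [-1,-1]
}}

```text
clock: 8.15
tool_pos: [0.5102, -0.2799, 0.2062]
orientation: [0.001, 0.999, -0.034, 0.003]
force: [7.9, -1.2, 4.2]
grip_width: 0.0128
finger_force: 41.0
```

```bash
cat > q.py <<'E'
from h import *
import sys
n="side"; snap(n); print(r.get_state()["force"].round(1))
for th in sys.argv[1:]: print(th,lm(n,th))
E
python3 q.py cam_hinge cam_grip bar_mid
```

```text
[ 5.6 -1.8  2.3]
cam_hinge [(0.66, [0.4998, -0.2791, 0.1412])]
cam_grip [(0.64, [0.5213, -0.2817, 0.2133]), (0.57, [0.4612, 0.2398, 0.0001])]
bar_mid [(0.9, [0.5069, -0.1081, 0.1561])]
```

{"op": "jog_arm", "data": {
  "dr": [
    [0,0,0],
    [0,0,0],
    [0,0,0],
    [0,0,0]
  ],
  "translation": [
    [-0.06,0.004,0.01],
    [-0.12,0.008,0.02],
    [-0.18,0.012,0.02],
    [-0.18,0.012,0.02]
  ],
  "claw": [-1,-1,-1,-1]
}}

```text
clock: 8.85
tool_pos: [0.4952, -0.2788, 0.2075]
orientation: [0.001, 0.999, -0.034, 0.002]
force: [4.7, -1.0, 2.0]
grip_width: 0.0124
finger_force: 39.1
```

```bash
python3 q.py cam_hinge cam_grip bar_mid
```

```text
[ 4.4 -0.8  2.9]
cam_hinge [(0.59, [0.4991, -0.2822, 0.1434])]
cam_grip [(0.65, [0.5086, -0.2799, 0.2194])]
bar_mid [(0.97, [0.5067, -0.1063, 0.1524]), (0.37, [0.4739, -0.5985, -0.0001])]
```

{"op": "jog_arm", "data": {
  "dr": [
    [0,0,0],
    [0,0,0],
    [0,0,0]
  ],
  "translation": [
    [-0.06,0.004,0.0],
    [-0.11,0.007,0.0],
    [-0.11,0.007,0.0]
  ],
  "claw": [-1,-1,-1]
}}

```text
clock: 9.43
tool_pos: [0.4861, -0.2782, 0.2071]
orientation: [0.0, 0.999, -0.034, 0.001]
force: [4.5, -1.6, 4.2]
grip_width: 0.0112
finger_force: 38.9
```

{"op": "jog_arm", "data": {
  "dr": [
    [0,0,0],
    [0,0,0],
    [0,0,0],
    [0,0,0],
    [0,0,0]
  ],
  "translation": [
    [0,0,0],
    [0,0,0],
    [0,0,0.3],
    [0,0,0.65],
    [0,0,1]
  ],
  "claw": [-0.1,-0.1,-0.1,-0.1,-0.1]
}}

```text
clock: 10.05
tool_pos: [0.485, -0.2779, 0.2861]
orientation: [-0.0, 0.999, -0.034, -0.001]
force: [-0.3, -0.1, -0.2]
grip_width: 0.0386
finger_force: 0.0
```

```bash
python3 q.py cam_hinge cam_grip bar_mid
python3 - <<'E'
from m import *
cans("side")
print(r.get_state()["tool_pos"])
E
```

```text
[-0.8  1.4  3.3]
cam_hinge [(0.55, [0.4968, -0.2803, 0.1406])]
cam_grip [(0.75, [0.5037, -0.2818, 0.2218])]
bar_mid []
can net [0.4615 0.2395 0.0005] 0.94 han [0.4453 0.2306] 64 cap [0.4836 0.237 ] 43 dist 0.0388 yaw_hc 9.4 rect [460.7 231.2] [80.3 57.9] a 9.2 ztop 0.1405 [ 30. 116. 182.]
   handle pca yaw 6.8
can net [0.4642 0.3447 0.006 ] 0.76 han [0.4452 0.3382] 59 cap [0.4819 0.3379] 42 dist 0.0367 yaw_hc -0.5 rect [458.1 331.8] [55.4 81.1] a -8.0 ztop 0.1396 [ 30. 116. 179.]
   handle pca yaw 6.5
skip [ 0.266  0.32  -0.   ] 0 0 45 [174.  98. 215.]
skip [0.344 0.012 0.001] 0 0 61 [174.  98. 133.]
[ 0.4852 -0.2777  0.2844]
```

{"op": "jog_arm", "data": {
  "dr": [
    [0,0,0],
    [0,0,0]
  ],
  "translation": [
    [-0.04,0.49,0],
    [-0.08,0.98,0]
  ],
  "claw": [-0.1,-0.1]
}}

```text
clock: 10.6
tool_pos: [0.4786, -0.1989, 0.2844]
orientation: [-0.0, 0.999, -0.035, -0.002]
force: [0.5, -0.5, 0.7]
grip_width: 0.0384
finger_force: 0.0
```

{"op": "jog_arm", "data": {
  "dr": [
    [0,0,0],
    [0,0,0]
  ],
  "translation": [
    [-0.04,0.49,0],
    [-0.08,0.98,0]
  ],
  "claw": [-0.1,-0.1]
}}

```text
clock: 10.85
tool_pos: [0.4722, -0.12, 0.2848]
orientation: [0.0, 0.999, -0.034, -0.001]
force: [-0.6, 0.5, 0.7]
grip_width: 0.0385
finger_force: 0.0
```

{"op": "jog_arm", "data": {
  "dr": [
    [0,0,0],
    [0,0,0]
  ],
  "translation": [
    [-0.04,0.49,0],
    [-0.08,0.98,0]
  ],
  "claw": [-0.1,-0.1]
}}

```text
clock: 11.1
tool_pos: [0.4658, -0.0416, 0.2848]
orientation: [0.0, 0.999, -0.034, -0.001]
force: [1.4, 0.9, 0.4]
grip_width: 0.0385
finger_force: 0.0
```

{"op": "jog_arm", "data": {
  "dr": [
    [0,0,0],
    [0,0,0]
  ],
  "translation": [
    [-0.04,0.49,0],
    [-0.08,0.98,0]
  ],
  "claw": [-0.1,-0.1]
}}

```text
clock: 11.35
tool_pos: [0.4594, 0.0367, 0.2849]
orientation: [0.0, 0.999, -0.034, -0.001]
force: [1.6, -0.5, 0.2]
grip_width: 0.0385
finger_force: 0.0
```

{"op": "jog_arm", "data": {
  "dr": [
    [0,0,0],
    [0,0,0]
  ],
  "translation": [
    [-0.04,0.49,0],
    [-0.08,0.98,0]
  ],
  "claw": [-0.1,-0.1]
}}

```text
clock: 11.6
tool_pos: [0.453, 0.1151, 0.2849]
orientation: [0.001, 0.999, -0.034, -0.001]
force: [0.6, 0.1, -0.1]
grip_width: 0.0387
finger_force: 0.0
```

{"op": "jog_arm", "data": {
  "dr": [
    [0,0,0.25],
    [0,0,0.503]
  ],
  "translation": [
    [-0.04,0.49,0],
    [-0.08,0.98,0]
  ],
  "claw": [-0.1,-0.1]
}}

```text
clock: 11.85
tool_pos: [0.4466, 0.1934, 0.2849]
orientation: [0.001, 0.996, 0.093, -0.001]
force: [-0.1, -0.7, 0.2]
grip_width: 0.0382
finger_force: 0.0
```

{"op": "jog_arm", "data": {
  "dr": [
    [0,0,0],
    [0,0,0],
    [0,0,0]
  ],
  "translation": [
    [-0.01,0.56,-0.5],
    [-0.01,0.56,-0.9],
    [-0.01,0.56,-0.9]
  ],
  "claw": [-0.1,-0.1,-0.1]
}}

```text
clock: 12.22
tool_pos: [0.445, 0.2365, 0.2103]
orientation: [0.002, 0.996, 0.092, -0.003]
force: [-0.4, -0.3, 0.6]
grip_width: 0.0386
finger_force: 0.0
```

Run:
```python
from m import *
s=r.get_state();print(s["tool_pos"],s["orientation"],s["joints"])
cans("side");cans("top")
```

```text
[0.445  0.2365 0.2103] [ 0.0023  0.9958  0.0916 -0.0029] [ 0.8883 -0.213  -0.1903 -0.0009 -1.6008  0.866 ]
can net [0.4599 0.2391 0.0009] 0.95 han [0.447  0.2307] 64 cap [0.4822 0.2357] 47 dist 0.0356 yaw_hc 8.1 rect [459.6 227.8] [54.3 82.8] a -0.8 ztop 0.6239 [ 30. 116. 118.]
   handle pca yaw 12.8
skip [ 0.268  0.317 -0.004] 0 0 40 [174. 101. 196.]
skip [ 0.349  0.012 -0.002] 0 0 59 [174.  99. 210.]
can net [0.4596 0.3437 0.0078] 0.6 han [0.4453 0.3374] 58 cap [0.4834 0.3291] 8 dist 0.039 yaw_hc -12.3 rect [459.1 335.9] [78.3 54.6] a 1.6 ztop 0.6167 [ 30. 116. 144.]
   handle pca yaw 8.5
can net [0.4604 0.2417 0.0013] 0.72 han [0.4344 0.2329] 47 cap [0.4885 0.2395] 37 dist 0.0546 yaw_hc 7.0 rect [461.2 237.9] [81.  56.1] a 9.5 ztop 0.6328 [31. 98. 77.]
   handle pca yaw 23.5
skip [ 0.26   0.314 -0.001] 0 0 66 [ 31.  94. 100.]
skip [0.346 0.011 0.   ] 0 0 68 [173. 115. 221.]
skip [ 0.462  0.344 -0.003] 18 3 0 [31. 99. 78.]
skip [ 0.562 -0.107  0.088] 0 0 0 [0, 0, 0]
```

{"op": "jog_arm", "data": {
  "dr": [
    [0,0,0],
    [0,0,0],
    [0,0,0]
  ],
  "translation": [
    [0,0,-0.4],
    [0,0,-0.8],
    [0,0,-1]
  ],
  "claw": [-0.1,-0.1,-0.1]
}}

```text
clock: 12.8
tool_pos: [0.4466, 0.2368, 0.1337]
orientation: [-0.0, 0.996, 0.091, 0.0]
force: [-0.6, 0.8, 0.6]
grip_width: 0.0385
finger_force: 0.0
```

{"op": "jog_arm", "data": {
  "dr": [
    [0,0,0],
    [0,0,0],
    [0,0,0],
    [0,0,0],
    [0,0,0],
    [0,0,0],
    [0,0,0]
  ],
  "translation": [
    [0,0,-0.15],
    [0,0,-0.28],
    [0,0,-0.28],
    [0,0,-0.28],
    [0,0,-0.28],
    [0,0,-0.28],
    [0,0,-0.28]
  ],
  "claw": [-0.1,-0.1,-0.1,-1,-1,-1,-1],
  "grip_force": 60
}}

```text
clock: 13.68
tool_pos: [0.4469, 0.2373, 0.1126]
orientation: [-0.0, 0.996, 0.091, 0.001]
force: [-0.9, -0.7, 5.6]
grip_width: 0.0146
finger_force: 60.7
```

{"op": "jog_arm", "data": {
  "dr": [
    [0,0,0],
    [0,0,0],
    [0,0,0],
    [0,0,0]
  ],
  "translation": [
    [0,0,0.1],
    [0,0,0.3],
    [0,0,0.65],
    [0,0,1]
  ],
  "claw": [-1,-1,-1,-1]
}}

```text
clock: 14.18
tool_pos: [0.4463, 0.2372, 0.1928]
orientation: [0.0, 0.996, 0.091, -0.0]
force: [0.3, -0.6, -3.3]
grip_width: 0.0146
finger_force: 59.4
```

{"op": "jog_arm", "data": {
  "dr": [
    [0,0,0],
    [0,0,0],
    [0,0,0],
    [0,0,0]
  ],
  "translation": [
    [0,0,0.35],
    [0,0,0.7],
    [0,0,1],
    [0,0,1]
  ],
  "claw": [-1,-1,-1,-1]
}}

```text
clock: 14.68
tool_pos: [0.447, 0.2376, 0.274]
orientation: [-0.001, 0.996, 0.091, 0.002]
force: [-0.2, 0.7, -3.6]
grip_width: 0.0148
finger_force: 59.5
```

{"op": "jog_arm", "data": {
  "dr": [
    [0,0,-0.13],
    [0,0,-0.27],
    [0,0,-0.4],
    [0,0,-0.503]
  ],
  "translation": [
    [0,0,0.25],
    [0,-0.3,0.5],
    [0,-0.6,0.5],
    [0,-0.98,0.5]
  ],
  "claw": [-1,-1,-1,-1]
}}

```text
clock: 15.18
tool_pos: [0.446, 0.1579, 0.3098]
orientation: [0.0, 0.999, -0.035, -0.001]
force: [-0.4, -0.3, -3.3]
grip_width: 0.0151
finger_force: 59.5
```

{"op": "jog_arm", "data": {
  "dr": [
    [0,0,0],
    [0,0,0],
    [0,0,0]
  ],
  "translation": [
    [0.2,-0.33,0],
    [0.4,-0.66,0],
    [0.6,-0.98,0]
  ],
  "claw": [-1,-1,-1]
}}

```text
clock: 15.55
tool_pos: [0.4943, 0.0789, 0.3098]
orientation: [0.0, 0.999, -0.035, -0.001]
force: [-0.0, 0.0, -3.8]
grip_width: 0.0146
finger_force: 59.5
```

{"op": "jog_arm", "data": {
  "dr": [
    [0,0,0],
    [0,0,0],
    [0,0,0]
  ],
  "translation": [
    [0.2,-0.33,0],
    [0.4,-0.66,0],
    [0.6,-0.98,0]
  ],
  "claw": [-1,-1,-1]
}}

```text
clock: 15.92
tool_pos: [0.5423, 0.0005, 0.3096]
orientation: [0.0, 0.999, -0.035, -0.001]
force: [1.3, 1.0, -3.5]
grip_width: 0.0147
finger_force: 59.5
```

{"op": "jog_arm", "data": {
  "dr": [
    [0,0,0],
    [0,0,0],
    [0,0,0],
    [0,0,0]
  ],
  "translation": [
    [0.2,-0.33,0],
    [0.4,-0.66,0],
    [0.585,-1,0],
    [0.585,-1,0]
  ],
  "claw": [-1,-1,-1,-1]
}}

```text
clock: 16.42
tool_pos: [0.589, -0.0801, 0.3088]
orientation: [0.0, 0.999, -0.036, -0.002]
force: [-0.9, 1.1, -4.4]
grip_width: 0.0145
finger_force: 59.5
```

Run:
```python
from m import *
s=r.get_state();print(s["tool_pos"],s["orientation"])
for n in("side","top"):
    im,W=snap(n,"p1%s.png"%n); print(lm(n,"canister_a"),lm(n,"tray_floor"),lm(n,"bar_mid"))
cv2.imwrite("pics/p1.png",np.hstack([cv2.resize(cv2.imread("pics/p1side.png")[120:300,200:360],None,fx=2.4,fy=2.4),cv2.resize(cv2.imread("pics/p1top.png")[140:260,190:360],None,fx=2.4,fy=3.6)]))
```

```text
[ 0.589  -0.0801  0.3088] [ 0.0002  0.9993 -0.0363 -0.002 ]
[(0.93, [0.6026, -0.0821, 0.197]), (0.92, [0.3452, 0.012, 0.0008]), (0.79, [0.4659, 0.345, 0.0086]), (0.56, [0.2668, 0.3159, -0.0007]), (0.45, [0.7541, -0.2097, 0.0016])] [(0.73, [0.5606, -0.1079, 0.0877])] [(0.7, [0.5621, -0.1105, 0.0861])]
[(0.76, [0.4598, 0.345, -0.0027]), (0.54, [0.5993, -0.0789, 0.1999])] [(0.67, [0.5629, -0.1071, 0.0864])] [(0.87, [0.5102, -0.1044, 0.1564])]
```

View pics/p1.png

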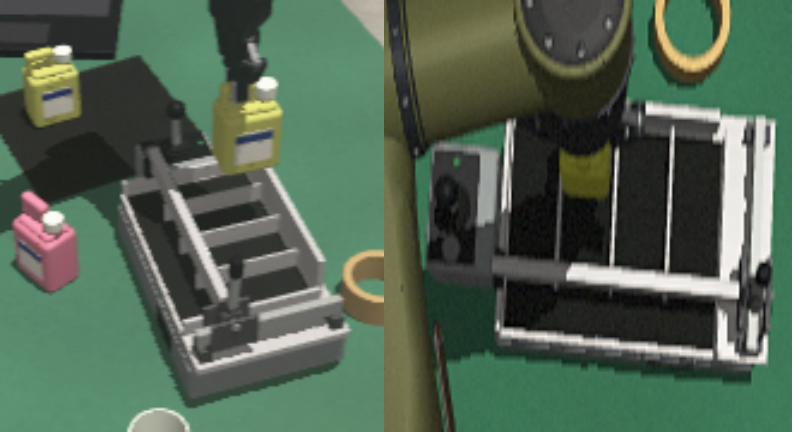

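{"op": "jog_arm", "data": {
  "dr": [
    [0,0,0],
    [0,0,0],
    [0,0,0],
    [0,0,0]
  ],
  "translation": [
    [0,0.02,-0.3],
    [0,0.02,-0.6],
    [0,0.02,-0.9],
    [0,0.02,-0.9]
  ],
  "claw": [-1,-1,-1,-1]
}}

```text
clock: 17.32
tool_pos: [0.5883, -0.0759, 0.2375]
orientation: [0.0, 0.999, -0.034, -0.002]
force: [0.2, 0.4, -3.9]
grip_width: 0.0145
finger_force: 59.4
```

{"op": "jog_arm", "data": {
  "dr": [
    [0,0,0],
    [0,0,0],
    [0,0,0],
    [0,0,0]
  ],
  "translation": [
    [0,0,-0.1],
    [0,0,-0.18],
    [0,0,-0.25],
    [0,0,-0.25]
  ],
  "claw": [-1,-1,-1,-1]
}}

```text
clock: 17.82
tool_pos: [0.5891, -0.0764, 0.2192]
orientation: [0.0, 0.999, -0.034, -0.0]
force: [-0.2, -0.6, -4.1]
grip_width: 0.0148
finger_force: 59.4
```

{"op": "jog_arm", "data": {
  "dr": [
    [0,0,0],
    [0,0,0],
    [0,0,0],
    [0,0,0]
  ],
  "translation": [
    [0,-0.02,-0.1],
    [0,-0.02,-0.2],
    [0,-0.02,-0.29],
    [0,-0.02,-0.3]
  ],
  "claw": [-1,-1,-1,-1]
}}

```text
clock: 18.32
tool_pos: [0.5891, -0.0781, 0.1952]
orientation: [0.0, 0.999, -0.034, -0.0]
force: [0.1, 1.1, -3.3]
grip_width: 0.0148
finger_force: 59.5
```

{"op": "jog_arm", "data": {
  "dr": [
    [0,0,0],
    [0,0,0],
    [0,0,0],
    [0,0,0],
    [0,0,0]
  ],
  "translation": [
    [0,0,-0.02],
    [0,0,-0.02],
    [0,0,-0.02],
    [0,0,-0.02],
    [0,0,-0.02]
  ],
  "claw": [-1,-1,-0.2,-0.2,-0.2]
}}

```text
clock: 18.95
tool_pos: [0.5895, -0.078, 0.1944]
orientation: [0.0, 0.999, -0.034, 0.0]
force: [0.1, 0.5, -0.3]
grip_width: 0.0337
finger_force: 0.0
```

{"op": "jog_arm", "data": {
  "dr": [
    [0,0,0],
    [0,0,0],
    [0,0,0]
  ],
  "translation": [
    [0,0,0.2],
    [0,0,0.6],
    [0,0,1]
  ],
  "claw": [-0.2,-0.2,-0.2]
}}

```text
clock: 19.32
tool_pos: [0.5893, -0.0782, 0.2764]
orientation: [0.0, 0.999, -0.034, 0.001]
force: [0.7, -0.5, 0.2]
grip_width: 0.0337
finger_force: 0.0
```

{"op": "jog_arm", "data": {
  "dr": [
    [0,0,0],
    [0,0,0]
  ],
  "translation": [
    [-0.16,0.49,0],
    [-0.33,0.98,0]
  ],
  "claw": [-0.1,-0.1]
}}

```text
clock: 19.58
tool_pos: [0.5629, 0.0009, 0.2757]
orientation: [-0.0, 0.999, -0.035, 0.001]
force: [0.5, 0.5, 0.0]
grip_width: 0.0386
finger_force: 0.0
```

{"op": "jog_arm", "data": {
  "dr": [
    [0,0,0],
    [0,0,0]
  ],
  "translation": [
    [-0.16,0.49,0],
    [-0.33,0.98,0]
  ],
  "claw": [-0.1,-0.1]
}}

```text
clock: 19.82
tool_pos: [0.5361, 0.0799, 0.2756]
orientation: [-0.0, 0.999, -0.034, 0.001]
force: [-0.1, 1.6, -0.1]
grip_width: 0.0387
finger_force: 0.0
```

{"op": "jog_arm", "data": {
  "dr": [
    [0,0,0],
    [0,0,0]
  ],
  "translation": [
    [-0.16,0.49,0],
    [-0.33,0.98,0]
  ],
  "claw": [-0.1,-0.1]
}}

```text
clock: 20.08
tool_pos: [0.5097, 0.1584, 0.2757]
orientation: [-0.0, 0.999, -0.034, 0.001]
force: [0.6, 0.1, 0.6]
grip_width: 0.0388
finger_force: 0.0
```

{"op": "jog_arm", "data": {
  "dr": [
    [0,0,0],
    [0,0,0],
    [0,0,0]
  ],
  "translation": [
    [-0.16,0.49,0],
    [-0.33,0.98,0],
    [-0.33,0.98,0]
  ],
  "claw": [-0.1,-0.1,-0.1]
}}

```text
clock: 20.45
tool_pos: [0.483, 0.2377, 0.2751]
orientation: [-0.0, 0.999, -0.033, 0.0]
force: [-0.2, -0.5, 0.2]
grip_width: 0.0389
finger_force: 0.0
```

Run:
```python
from m import *
s=r.get_state();print(s["tool_pos"],s["orientation"])
cans("side");cans("top")
```

```text
[0.483  0.2377 0.2751] [-0.0003  0.9995 -0.0327  0.0004]
skip [0.268 0.318 0.001] 0 0 36 [174. 101. 185.]
can net [0.4644 0.3411 0.009 ] 0.7 han [0.446  0.3379] 58 cap [0.4825 0.3381] 41 dist 0.0365 yaw_hc 0.3 rect [459.  332.1] [79.2 56.7] a 2.0 ztop 0.6796 [ 30. 115. 110.]
   handle pca yaw 5.7
can net [ 0.6058 -0.0825  0.0858] 0.69 han [ 0.5892 -0.0834] 77 cap [ 0.6205 -0.0863] 58 dist 0.0314 yaw_hc -5.2 rect [600.1 -92.3] [57.5 82.2] a -19.3 ztop 0.2203 [ 30.  116.  173.5]
   handle pca yaw -1.8
skip [ 0.344  0.015 -0.002] 0 0 61 [174.  99. 210.]
skip [0.347 0.012 0.001] 0 0 69 [173. 116. 222.]
can net [ 0.458   0.3442 -0.0019] 0.85 han [0.4457 0.3408] 92 cap [0.4727 0.346 ] 6 dist 0.0274 yaw_hc 10.9 rect [450.4 341. ] [60.  55.8] a 0.5 ztop 0.6717 [ 30. 100.  91.]
   handle pca yaw 3.8
can net [ 0.6031 -0.0776  0.0863] 0.67 han [ 0.5882 -0.0795] 100 cap [ 0.6261 -0.0821] 69 dist 0.0381 yaw_hc -4.0 rect [602.8 -80.3] [55.5 80.4] a -4.1 ztop 0.2258 [ 30.  168.  188.5]
   handle pca yaw -4.7
```

{"op": "jog_arm", "data": {
  "dr": [
    [0,0,0.11],
    [0,0,0.22]
  ],
  "translation": [
    [-0.23,0.5,0],
    [-0.46,1,0]
  ],
  "claw": [-0.1,-0.1]
}}

```text
clock: 20.9
tool_pos: [0.4472, 0.3153, 0.2747]
orientation: [-0.0, 1.0, 0.02, 0.0]
force: [0.0, 1.1, -0.3]
grip_width: 0.0384
finger_force: 0.0
```

{"op": "jog_arm", "data": {
  "dr": [
    [0,0,0],
    [0,0,0],
    [0,0,0]
  ],
  "translation": [
    [0,0.3,-0.2],
    [0,0.3,-0.6],
    [0,0.3,-1]
  ],
  "claw": [-0.1,-0.1,-0.1]
}}

```text
clock: 21.28
tool_pos: [0.4474, 0.3392, 0.1923]
orientation: [0.0, 1.0, 0.02, -0.0]
force: [0.1, -0.3, -1.0]
grip_width: 0.0383
finger_force: 0.0
```

{"op": "jog_arm", "data": {
  "dr": [
    [0,0,0],
    [0,0,0],
    [0,0,0]
  ],
  "translation": [
    [0,0,-0.3],
    [0,0,-0.6],
    [0,0,-0.7]
  ],
  "claw": [-0.1,-0.1,-0.1]
}}

```text
clock: 21.65
tool_pos: [0.4469, 0.3382, 0.1357]
orientation: [0.001, 1.0, 0.02, -0.001]
force: [0.2, 0.3, -0.6]
grip_width: 0.0385
finger_force: 0.0
```

{"op": "jog_arm", "data": {
  "dr": [
    [0,0,0],
    [0,0,0],
    [0,0,0],
    [0,0,0],
    [0,0,0],
    [0,0,0],
    [0,0,0],
    [0,0,0]
  ],
  "translation": [
    [0,0.03,-0.1],
    [-0.01,0.03,-0.28],
    [-0.01,0.03,-0.28],
    [-0.01,0.03,-0.28],
    [-0.01,0.03,-0.28],
    [-0.01,0.03,-0.28],
    [-0.01,0.03,-0.28],
    [-0.01,0.03,-0.28]
  ],
  "claw": [-0.1,-0.1,-0.1,-0.1,-1,-1,-1,-1]
}}

```text
clock: 22.65
tool_pos: [0.4463, 0.3425, 0.1164]
orientation: [-0.001, 1.0, 0.021, 0.0]
force: [-2.1, 2.7, 4.1]
grip_width: 0.0143
finger_force: 61.0
```

{"op": "jog_arm", "data": {
  "dr": [
    [0,0,0],
    [0,0,0],
    [0,0,0],
    [0,0,0]
  ],
  "translation": [
    [0,0,0.1],
    [0,0,0.3],
    [0,0,0.65],
    [0,0,1]
  ],
  "claw": [-1,-1,-1,-1]
}}

```text
clock: 23.15
tool_pos: [0.4461, 0.3416, 0.1968]
orientation: [0.0, 1.0, 0.02, -0.0]
force: [-0.7, 0.1, -3.3]
grip_width: 0.0148
finger_force: 60.1
```

{"op": "jog_arm", "data": {
  "dr": [
    [0,0,0],
    [0,0,0],
    [0,0,0]
  ],
  "translation": [
    [0,0,0.35],
    [0,0,0.7],
    [0,0,1]
  ],
  "claw": [-1,-1,-1]
}}

```text
clock: 23.52
tool_pos: [0.4461, 0.3417, 0.2774]
orientation: [-0.0, 1.0, 0.02, 0.0]
force: [-0.2, -0.2, -2.9]
grip_width: 0.0147
finger_force: 60.1
```

{"op": "jog_arm", "data": {
  "dr": [
    [0,0,-0.07],
    [0,0,-0.14],
    [0,0,-0.217]
  ],
  "translation": [
    [0,-0.33,0.3],
    [0,-0.66,0.44],
    [0,-1,0.44]
  ],
  "claw": [-1,-1,-1]
}}

```text
clock: 23.9
tool_pos: [0.4462, 0.2606, 0.312]
orientation: [-0.0, 0.999, -0.035, 0.001]
force: [-0.2, 0.2, -4.1]
grip_width: 0.0143
finger_force: 60.1
```

{"op": "jog_arm", "data": {
  "dr": [
    [0,0,0],
    [0,0,0],
    [0,0,0]
  ],
  "translation": [
    [0,-0.33,0],
    [0,-0.66,0],
    [0,-1,0]
  ],
  "claw": [-1,-1,-1]
}}

```text
clock: 24.28
tool_pos: [0.4459, 0.1802, 0.3106]
orientation: [0.0, 0.999, -0.034, -0.0]
force: [0.7, 0.3, -3.2]
grip_width: 0.0146
finger_force: 60.0
```

{"op": "jog_arm", "data": {
  "dr": [
    [0,0,0],
    [0,0,0],
    [0,0,0]
  ],
  "translation": [
    [0,-0.33,0],
    [0,-0.66,0],
    [0,-1,0]
  ],
  "claw": [-1,-1,-1]
}}

```text
clock: 24.65
tool_pos: [0.4457, 0.1002, 0.3107]
orientation: [0.0, 0.999, -0.034, -0.0]
force: [0.2, -0.5, -3.1]
grip_width: 0.0143
finger_force: 60.1
```

{"op": "jog_arm", "data": {
  "dr": [
    [0,0,0],
    [0,0,0],
    [0,0,0]
  ],
  "translation": [
    [0,-0.33,0],
    [0,-0.66,0],
    [0,-1,0]
  ],
  "claw": [-1,-1,-1]
}}

```text
clock: 25.02
tool_pos: [0.4456, 0.0203, 0.3107]
orientation: [0.0, 0.999, -0.033, -0.0]
force: [0.2, -0.4, -4.5]
grip_width: 0.0144
finger_force: 60.0
```

{"op": "jog_arm", "data": {
  "dr": [
    [0,0,0],
    [0,0,0],
    [0,0,0]
  ],
  "translation": [
    [0,-0.33,0],
    [0,-0.66,0],
    [0,-1,0]
  ],
  "claw": [-1,-1,-1]
}}

```text
clock: 25.4
tool_pos: [0.4454, -0.0596, 0.3107]
orientation: [0.0, 0.999, -0.034, -0.0]
force: [0.3, 0.4, -3.2]
grip_width: 0.0148
finger_force: 60.0
```

{"op": "jog_arm", "data": {
  "dr": [
    [0,0,0],
    [0,0,0],
    [0,0,0],
    [0,0,0]
  ],
  "translation": [
    [0,-0.33,0],
    [0,-0.66,0],
    [0,-1,0],
    [0,-1,0]
  ],
  "claw": [-1,-1,-1,-1]
}}

```text
clock: 25.9
tool_pos: [0.4452, -0.14, 0.3105]
orientation: [0.0, 0.999, -0.035, -0.0]
force: [0.6, -0.6, -3.8]
grip_width: 0.0149
finger_force: 60.0
```

{"op": "jog_arm", "data": {
  "dr": [
    [0,0,0],
    [0,0,0],
    [0,0,0]
  ],
  "translation": [
    [0.35,-0.09,0],
    [0.7,-0.09,0],
    [1,-0.09,0]
  ],
  "claw": [-1,-1,-1]
}}

```text
clock: 26.28
tool_pos: [0.5266, -0.1451, 0.3105]
orientation: [-0.0, 0.999, -0.033, -0.0]
force: [-1.6, -0.4, -2.6]
grip_width: 0.0145
finger_force: 60.0
```

{"op": "jog_arm", "data": {
  "dr": [
    [0,0,0],
    [0,0,0],
    [0,0,0],
    [0,0,0]
  ],
  "translation": [
    [0.35,0,0],
    [0.6,0,0],
    [0.74,0,0],
    [0.74,0,0]
  ],
  "claw": [-1,-1,-1,-1]
}}

```text
clock: 26.78
tool_pos: [0.5853, -0.145, 0.3102]
orientation: [0.0, 0.999, -0.033, -0.001]
force: [-0.1, 0.3, -2.7]
grip_width: 0.0144
finger_force: 60.0
```

Run:
```python
from m import *
s=r.get_state();print(s["tool_pos"],s["orientation"],s["force"])
for n in("side","top"):
    im,W=snap(n,"p2%s.png"%n); print(lm(n,"canister_a"))
```

```text
[ 0.5853 -0.145   0.3102] [ 0.0001  0.9994 -0.0335 -0.0007] [-0.0987  0.3    -2.6609]
[(0.83, [0.6056, -0.0799, 0.0815]), (0.76, [0.3449, 0.013, 0.0005]), (0.73, [0.6, -0.146, 0.201]), (0.65, [0.2678, 0.3166, 0.0018])]
[(0.82, [0.6021, -0.0771, 0.0854]), (0.6, [0.599, -0.1477, 0.194])]
```

{"op": "jog_arm", "data": {
  "dr": [
    [0,0,0],
    [0,0,0],
    [0,0,0],
    [0,0,0]
  ],
  "translation": [
    [0,-0.01,-0.3],
    [0,-0.01,-0.6],
    [0,-0.01,-0.88],
    [0,-0.01,-0.88]
  ],
  "claw": [-1,-1,-1,-1]
}}

```text
clock: 27.48
tool_pos: [0.5841, -0.1458, 0.2388]
orientation: [-0.0, 0.999, -0.034, -0.002]
force: [-1.3, -0.2, -3.7]
grip_width: 0.0147
finger_force: 60.0
```

{"op": "jog_arm", "data": {
  "dr": [
    [0,0,0],
    [0,0,0],
    [0,0,0],
    [0,0,0]
  ],
  "translation": [
    [0,0,-0.1],
    [0,0,-0.18],
    [0,0,-0.25],
    [0,0,-0.25]
  ],
  "claw": [-1,-1,-1,-1]
}}

```text
clock: 27.98
tool_pos: [0.5851, -0.146, 0.2199]
orientation: [0.0, 0.999, -0.034, -0.0]
force: [-0.7, -0.2, -3.8]
grip_width: 0.0147
finger_force: 60.0
```

{"op": "jog_arm", "data": {
  "dr": [
    [0,0,0],
    [0,0,0],
    [0,0,0],
    [0,0,0]
  ],
  "translation": [
    [0,0,-0.1],
    [0,0,-0.2],
    [0,0,-0.26],
    [0,0,-0.26]
  ],
  "claw": [-1,-1,-1,-1]
}}

```text
clock: 28.48
tool_pos: [0.5852, -0.1461, 0.1994]
orientation: [0.0, 0.999, -0.034, -0.0]
force: [-0.2, -1.0, -3.2]
grip_width: 0.0145
finger_force: 60.0
```

{"op": "jog_arm", "data": {
  "dr": [
    [0,0,0],
    [0,0,0],
    [0,0,0],
    [0,0,0],
    [0,0,0]
  ],
  "translation": [
    [0,0,-0.02],
    [0,0,-0.025],
    [0,0,-0.025],
    [0,0,-0.025],
    [0,0,-0.025]
  ],
  "claw": [-1,-1,-0.2,-0.2,-0.2]
}}

```text
clock: 29.1
tool_pos: [0.5854, -0.1461, 0.198]
orientation: [0.0, 0.999, -0.034, 0.0]
force: [1.1, -0.8, 0.1]
grip_width: 0.0343
finger_force: 0.0
```

{"op": "jog_arm", "data": {
  "dr": [
    [0,0,0],
    [0,0,0],
    [0,0,0]
  ],
  "translation": [
    [0,0,0.2],
    [0,0,0.6],
    [0,0,1]
  ],
  "claw": [-0.2,-0.2,-0.2]
}}

```text
clock: 29.48
tool_pos: [0.5853, -0.1462, 0.28]
orientation: [0.0, 0.999, -0.034, 0.001]
force: [0.6, 1.2, 0.2]
grip_width: 0.0344
finger_force: 0.0
```

{"op": "jog_arm", "data": {
  "dr": [
    [0,0,0],
    [0,0,0]
  ],
  "translation": [
    [-0.5,0.4,0],
    [-1,0.8,0]
  ],
  "claw": [-1,-1]
}}

```text
clock: 29.72
tool_pos: [0.5047, -0.0817, 0.2788]
orientation: [0.0, 0.999, -0.034, 0.0]
force: [0.0, 0.3, 0.1]
grip_width: 0.0002
finger_force: 0.0
```

{"op": "jog_arm", "data": {
  "dr": [
    [0,0,0],
    [0,0,0],
    [0,0,0]
  ],
  "translation": [
    [-0.13,0.4,0],
    [-0.26,0.9,0],
    [-0.26,0.9,0]
  ],
  "claw": [-1,-1,-1]
}}

```text
clock: 30.1
tool_pos: [0.4842, -0.0082, 0.2795]
orientation: [-0.001, 0.999, -0.032, 0.001]
force: [0.6, 0.1, -0.0]
grip_width: -0.0001
finger_force: 0.0
```

Run:
```python
from m import *
s=r.get_state();print(s["tool_pos"],s["orientation"],s["force"])
cans("side");cans("top")
im,W=snap("side","p3.png")
cv2.imwrite("pics/p3c.png",cv2.resize(cv2.imread("pics/p3.png")[120:320,160:420],None,fx=2.5,fy=2.5))
for th in("bar_mid","cam_hinge","cam_grip","jog_knob"):print(th,lm("side",th))
```

```text
[ 0.4842 -0.0082  0.2795] [-0.0005  0.9995 -0.032   0.0013] [ 0.6251  0.1217 -0.0286]
skip [ 0.267  0.316 -0.002] 0 0 41 [174.  99. 184.]
can net [ 0.6036 -0.0808  0.0865] 0.95 han [ 0.5888 -0.0889] 86 cap [ 0.6213 -0.0952] 72 dist 0.0331 yaw_hc -10.8 rect [ 597.5 -103.1] [82.9 79.5] a 76.0 ztop 0.222 [ 30.  114.  174.5]
   handle pca yaw -75.7
skip [ 0.344  0.012 -0.003] 0 0 57 [174.  100.  212.5]
can net [ 0.6022 -0.1484  0.0897] 0.72 han [ 0.5861 -0.1334] 110 cap [ 0.6223 -0.1327] 84 dist 0.0362 yaw_hc 1.2 rect [ 598.7 -131.9] [96.8 79.1] a 86.3 ztop 0.2217 [ 30. 115. 194.]
   handle pca yaw 74.9
skip [0.347 0.011 0.005] 0 0 70 [173.  116.5 217.5]
skip [0.268 0.314 0.002] 0 0 71 [173. 119. 214.]
can net [ 0.601  -0.0795  0.0852] 0.71 han [ 0.5889 -0.0895] 117 cap [ 0.6251 -0.0899] 79 dist 0.0362 yaw_hc -0.7 rect [601.7 -98.2] [91. 82.] a 86.1 ztop 0.2276 [ 30. 168. 178.]
   handle pca yaw -83.5
can net [ 0.5989 -0.1465  0.082 ] 0.56 han [ 0.5864 -0.1343] 124 cap [ 0.6222 -0.1366] 87 dist 0.0359 yaw_hc -3.7 rect [ 598.9 -128.6] [94.1 79.4] a 84.3 ztop 0.2235 [ 30. 164. 185.]
   handle pca yaw 73.9
bar_mid [(0.91, [0.5102, -0.1094, 0.1554]), (0.45, [0.5179, 0.2942, -0.0013])]
cam_hinge [(0.67, [0.4977, -0.2813, 0.1449])]
cam_grip [(0.54, [0.5022, -0.2811, 0.2244])]
jog_knob [(0.51, [0.5775, 0.0891, 0.1654])]
```

View pics/p3c.png

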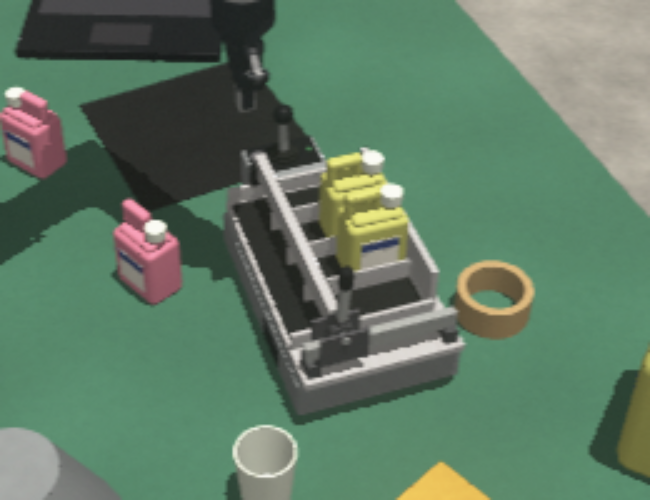

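{"op": "jog_arm", "data": {
  "dr": [
    [0,0,0],
    [0,0,0],
    [0,0,0]
  ],
  "translation": [
    [0,0,-0.4],
    [0,0,-0.8],
    [0,0,-1]
  ],
  "claw": [-1,-1,-1]
}}

```text
clock: 30.92
tool_pos: [0.4839, -0.0104, 0.1958]
orientation: [0.0, 0.999, -0.034, -0.001]
force: [0.3, -0.7, -0.5]
grip_width: 0.0005
finger_force: 0.0
```

{"op": "jog_arm", "data": {
  "dr": [
    [0,0,0],
    [0,0,0],
    [0,0,0]
  ],
  "translation": [
    [0,0,-0.4],
    [0,0,-0.7],
    [0,0,-0.77]
  ],
  "claw": [-1,-1,-1]
}}

```text
clock: 31.3
tool_pos: [0.484, -0.0103, 0.135]
orientation: [0.0, 0.999, -0.034, -0.001]
force: [-0.3, -0.4, 0.4]
grip_width: -0.0001
finger_force: 0.0
```

{"op": "jog_arm", "data": {
  "dr": [
    [0,0,0],
    [0,0,0],
    [0,0,0],
    [0,0,0],
    [0,0,0],
    [0,0,0],
    [0,0,0]
  ],
  "translation": [
    [0.1,-0.007,0],
    [0.2,-0.014,0],
    [0.3,-0.02,0],
    [0.4,-0.027,0],
    [0.5,-0.034,0],
    [0.6,-0.041,0],
    [0.65,-0.045,0]
  ],
  "claw": [-1,-1,-1,-1,-1,-1,-1]
}}

```text
clock: 32.17
tool_pos: [0.5369, -0.0137, 0.1359]
orientation: [0.0, 0.999, -0.034, -0.0]
force: [-2.8, 0.7, 1.8]
grip_width: 0.0002
finger_force: 1.1
```

{"op": "jog_arm", "data": {
  "dr": [
    [0,0,0],
    [0,0,0],
    [0,0,0],
    [0,0,0]
  ],
  "translation": [
    [0.04,-0.003,0],
    [0.08,-0.006,0],
    [0.1,-0.007,0],
    [0.1,-0.007,0]
  ],
  "claw": [-1,-1,-1,-1]
}}

```text
clock: 32.67
tool_pos: [0.5444, -0.0142, 0.1359]
orientation: [0.0, 0.999, -0.034, -0.0]
force: [-2.2, -1.2, 0.8]
grip_width: -0.0002
finger_force: 1.2
```

{"op": "jog_arm", "data": {
  "dr": [
    [0,0,0],
    [0,0,0],
    [0,0,0]
  ],
  "translation": [
    [0.02,-0.001,0],
    [0.04,-0.003,0],
    [0.04,-0.003,0]
  ],
  "claw": [-1,-1,-1]
}}

```text
clock: 33.05
tool_pos: [0.5468, -0.0145, 0.1359]
orientation: [0.0, 0.999, -0.034, -0.001]
force: [-5.6, -0.6, 1.3]
grip_width: -0.0
finger_force: 3.2
```

{"op": "jog_arm", "data": {
  "dr": [
    [0,0,0],
    [0,0,0],
    [0,0,0],
    [0,0,0]
  ],
  "translation": [
    [0.02,-0.001,0],
    [0.04,-0.003,0],
    [0.05,-0.003,0],
    [0.05,-0.003,0]
  ],
  "claw": [-1,-1,-1,-1]
}}

```text
clock: 33.55
tool_pos: [0.5477, -0.0152, 0.1359]
orientation: [0.001, 0.999, -0.034, -0.005]
force: [-22.1, 0.6, 10.4]
grip_width: 0.0003
finger_force: 11.1
```

{"op": "jog_arm", "data": {
  "dr": [
    [0,0,0],
    [0,0,0],
    [0,0,0],
    [0,0,0]
  ],
  "translation": [
    [0.01,-0.001,0],
    [0.02,-0.001,0],
    [0.03,-0.002,0],
    [0.03,-0.002,0]
  ],
  "claw": [-1,-1,-1,-1]
}}

```text
clock: 34.05
tool_pos: [0.5477, -0.0157, 0.1359]
orientation: [0.001, 0.999, -0.034, -0.007]
force: [-33.7, 3.1, 16.1]
grip_width: 0.0004
finger_force: 17.2
```

```bash
python3 q.py bar_mid cam_hinge cam_grip canister_a
```

```text
[-34.    3.2  15. ]
bar_mid [(0.93, [0.5588, -0.1168, 0.153])]
cam_hinge [(0.48, [0.5477, -0.2855, 0.1469])]
cam_grip [(0.66, [0.5522, -0.287, 0.2222])]
canister_a [(0.83, [0.2661, 0.3147, -0.0006]), (0.63, [0.3446, 0.0134, -0.0012]), (0.6, [0.6096, -0.0828, 0.0785]), (0.56, [0.6035, -0.147, 0.0911])]
```

{"op": "jog_arm", "data": {
  "dr": [
    [0,0,0],
    [0,0,0],
    [0,0,0],
    [0,0,0]
  ],
  "translation": [
    [-0.1,0.007,0],
    [-0.3,0.02,0],
    [-0.3,0.02,0.5],
    [-0.3,0.02,0.95]
  ],
  "claw": [-1,-1,-1,-1]
}}

```text
clock: 34.8
tool_pos: [0.5304, -0.0132, 0.2135]
orientation: [0.0, 0.999, -0.034, 0.001]
force: [0.4, -1.0, 2.1]
grip_width: 0.0003
finger_force: 0.0
```

{"op": "jog_arm", "data": {
  "dr": [
    [0,0,0],
    [0,0,0]
  ],
  "translation": [
    [0,-0.3,0.5],
    [0,-0.6,0.9]
  ],
  "claw": [-0.1,-0.1]
}}

```text
clock: 35.05
tool_pos: [0.5307, -0.0616, 0.2863]
orientation: [-0.0, 0.999, -0.033, 0.002]
force: [1.1, 0.8, 0.1]
grip_width: 0.0359
finger_force: 0.0
```

{"op": "jog_arm", "data": {
  "dr": [
    [0,0,0],
    [0,0,0]
  ],
  "translation": [
    [0,-0.5,0],
    [0,-1,0]
  ],
  "claw": [-0.1,-0.1]
}}

```text
clock: 35.3
tool_pos: [0.5308, -0.1421, 0.2848]
orientation: [-0.0, 0.999, -0.033, 0.002]
force: [0.5, 0.7, -0.7]
grip_width: 0.0386
finger_force: 0.0
```

{"op": "jog_arm", "data": {
  "dr": [
    [0,0,0],
    [0,0,0],
    [0,0,0]
  ],
  "translation": [
    [0.1,-0.5,0],
    [0.35,-1,0],
    [0.35,-1,0]
  ],
  "claw": [-0.1,-0.1,-0.1]
}}

```text
clock: 35.67
tool_pos: [0.5588, -0.2234, 0.2824]
orientation: [0.0, 0.999, -0.035, -0.001]
force: [0.2, 0.9, -0.3]
grip_width: 0.0386
finger_force: 0.0
```

Run:
```python
from m import *
s=r.get_state();print(s["tool_pos"],s["orientation"])
im,W=snap("top")
for th in("cam_hinge","cam_grip","bar_mid"):print(th,lm("top",th))
snap("side")
for th in("cam_hinge","cam_grip","bar_mid"):print(th,lm("side",th))
```

```text
[ 0.5588 -0.2234  0.2824] [ 0.0002  0.9994 -0.0352 -0.0006]
cam_hinge []
cam_grip [(0.42, [0.5533, -0.2874, 0.2252]), (0.29, [0.6015, -0.1497, 0.0792])]
bar_mid [(0.93, [0.5587, -0.1127, 0.1555])]
cam_hinge [(0.54, [0.5477, -0.2849, 0.1432])]
cam_grip [(0.46, [0.5531, -0.2827, 0.2219])]
bar_mid [(0.88, [0.5586, -0.1099, 0.1542])]
```

{"op": "jog_arm", "data": {
  "dr": [
    [0,0,0],
    [0,0,0],
    [0,0,0]
  ],
  "translation": [
    [-0.05,-0.4,0],
    [-0.09,-0.77,0],
    [-0.09,-0.77,0]
  ],
  "claw": [-0.1,-0.1,-0.1]
}}

```text
clock: 36.45
tool_pos: [0.5505, -0.2838, 0.284]
orientation: [0.0, 0.999, -0.034, -0.0]
force: [0.3, 0.1, -0.2]
grip_width: 0.0387
finger_force: 0.0
```

{"op": "jog_arm", "data": {
  "dr": [
    [0,0,0],
    [0,0,0],
    [0,0,0],
    [0,0,0],
    [0,0,0],
    [0,0,0],
    [0,0,0]
  ],
  "translation": [
    [0,0,-0.3],
    [0,0,-0.7],
    [0,0,-1],
    [0,0,-1],
    [0,0,-1],
    [0,0,-1],
    [0,0,-1]
  ],
  "claw": [-0.1,-0.1,-0.1,-1,-1,-1,-1],
  "grip_force": 40
}}

```text
clock: 37.33
tool_pos: [0.5506, -0.2827, 0.2041]
orientation: [-0.0, 0.999, -0.034, -0.0]
force: [-3.0, -0.7, -4.3]
grip_width: 0.0132
finger_force: 42.1
```

{"op": "jog_arm", "data": {
  "dr": [
    [0,0,0],
    [0,0,0],
    [0,0,0],
    [0,0,0],
    [0,0,0],
    [0,0,0],
    [0,0,0],
    [0,0,0],
    [0,0,0],
    [0,0,0]
  ],
  "translation": [
    [0.09,-0.006,-0.005],
    [0.174,-0.012,-0.02],
    [0.27,-0.018,-0.045],
    [0.365,-0.025,-0.079],
    [0.455,-0.031,-0.125],
    [0.54,-0.037,-0.175],
    [0.62,-0.042,-0.235],
    [0.69,-0.047,-0.3],
    [0.755,-0.052,-0.375],
    [0.816,-0.056,-0.46]
  ],
  "claw": [-1,-1,-1,-1,-1,-1,-1,-1,-1,-1]
}}

```text
clock: 38.58
tool_pos: [0.6171, -0.2882, 0.1703]
orientation: [0.001, 0.999, -0.034, 0.002]
force: [-2.3, -0.1, 5.2]
grip_width: 0.0134
finger_force: 41.2
```

{"op": "jog_arm", "data": {
  "dr": [
    [0,0,0],
    [0,0,0],
    [0,0,0],
    [0,0,0],
    [0,0,0],
    [0,0,0]
  ],
  "translation": [
    [0.05,-0.003,-0.09],
    [0.09,-0.006,-0.18],
    [0.115,-0.008,-0.25],
    [0.135,-0.009,-0.32],
    [0.149,-0.01,-0.395],
    [0.149,-0.01,-0.395]
  ],
  "claw": [-1,-1,-1,-1,-1,-1]
}}

```text
clock: 39.33
tool_pos: [0.6308, -0.2887, 0.1388]
orientation: [0.001, 0.999, -0.033, 0.004]
force: [4.6, -1.0, 4.7]
grip_width: 0.0129
finger_force: 42.4
```

```bash
python3 q.py bar_mid cam_hinge cam_grip canister_a
```

```text
[ 5.9 -1.2  6.2]
bar_mid [(0.96, [0.5569, -0.1133, 0.1536])]
cam_hinge [(0.63, [0.5478, -0.2833, 0.1438])]
cam_grip [(0.58, [0.6237, -0.2878, 0.1613]), (0.23, [0.5598, -0.1115, 0.1536])]
canister_a [(0.96, [0.2674, 0.317, -0.0015]), (0.94, [0.6061, -0.146, 0.0878]), (0.84, [0.3445, 0.0128, -0.0023]), (0.63, [0.6081, -0.0782, 0.083])]
```

{"op": "jog_arm", "data": {
  "dr": [
    [0,0,0],
    [0,0,0],
    [0,0,0],
    [0,0,0],
    [0,0,0],
    [0,0,0]
  ],
  "translation": [
    [0.02,0,-0.04],
    [0.02,0,-0.04],
    [0.02,0,-0.04],
    [0.02,0,0.0],
    [0.02,0,0.5],
    [0.02,0,0.75]
  ],
  "claw": [-1,-0.1,-0.1,-0.1,-0.1,-0.1]
}}

```text
clock: 40.33
tool_pos: [0.6303, -0.2885, 0.1986]
orientation: [0.001, 0.999, -0.034, 0.002]
force: [0.2, 0.1, -0.1]
grip_width: 0.0385
finger_force: 0.0
```

{"op": "jog_arm", "data": {
  "dr": [
    [0,0,0],
    [0,0,0],
    [0,0,0],
    [0,0,0],
    [0,0,0]
  ],
  "translation": [
    [0,0,0],
    [0,0,0],
    [0,0,0],
    [0,0,-0.2],
    [0,0,-0.35]
  ],
  "claw": [-1,-1,-1,-1,-1]
}}

```text
clock: 40.95
tool_pos: [0.6293, -0.2878, 0.1653]
orientation: [-0.0, 0.999, -0.034, -0.001]
force: [2.2, -0.1, 2.4]
grip_width: -0.0002
finger_force: 1.5
```

```bash
python3 q.py cam_hinge cam_grip
```

```text
[ 2.2 -0.5 -0.8]
cam_hinge [(0.52, [0.5474, -0.2841, 0.1406])]
cam_grip [(0.58, [0.6054, -0.0823, 0.0818]), (0.45, [0.6223, -0.2874, 0.1563])]
```

{"op": "jog_arm", "data": {
  "dr": [
    [0,0,0],
    [0,0,0],
    [0,0,0]
  ],
  "translation": [
    [0,0,-0.03],
    [0,0,-0.06],
    [0,0,-0.08]
  ],
  "claw": [-1,-1,-1]
}}

```text
clock: 41.48
tool_pos: [0.6301, -0.2883, 0.1621]
orientation: [0.0, 0.999, -0.034, 0.001]
force: [1.3, 0.0, 2.7]
grip_width: 0.0001
finger_force: 1.2
```

{"op": "jog_arm", "data": {
  "dr": [
    [0,0,0],
    [0,0,0],
    [0,0,0]
  ],
  "translation": [
    [0,0,-0.03],
    [0,0,-0.06],
    [0,0,-0.06]
  ],
  "claw": [-1,-1,-1]
}}

```text
clock: 41.85
tool_pos: [0.6297, -0.288, 0.1563]
orientation: [-0.0, 0.999, -0.034, -0.0]
force: [2.2, 0.1, 1.7]
grip_width: 0.0002
finger_force: 0.9
```

{"op": "jog_arm", "data": {
  "dr": [
    [0,0,0],
    [0,0,0],
    [0,0,0]
  ],
  "translation": [
    [0,0,0.2],
    [0,0,0.6],
    [0,0,1]
  ],
  "claw": [-1,-1,-1]
}}

```text
clock: 42.22
tool_pos: [0.6291, -0.2881, 0.2379]
orientation: [0.0, 0.999, -0.034, -0.001]
force: [-0.0, 0.4, 0.8]
grip_width: -0.0003
finger_force: 0.0
```

{"op": "jog_arm", "data": {
  "dr": [
    [0,0,0],
    [0,0,0]
  ],
  "translation": [
    [-0.05,0.4,0.45],
    [-0.11,0.9,0.6]
  ],
  "claw": [-1,-1]
}}

```text
clock: 42.48
tool_pos: [0.6207, -0.2163, 0.288]
orientation: [0.001, 0.999, -0.035, 0.001]
force: [0.3, 0.4, -1.0]
grip_width: -0.0002
finger_force: 0.0
```

{"op": "jog_arm", "data": {
  "dr": [
    [0,0,0],
    [0,0,0]
  ],
  "translation": [
    [-0.05,0.5,0],
    [-0.11,1,0]
  ],
  "claw": [-1,-1]
}}

```text
clock: 42.72
tool_pos: [0.6115, -0.135, 0.2853]
orientation: [0.0, 0.999, -0.034, -0.0]
force: [0.9, -0.3, 0.9]
grip_width: 0.0001
finger_force: 0.0
```

{"op": "jog_arm", "data": {
  "dr": [
    [0,0,0],
    [0,0,0]
  ],
  "translation": [
    [-0.05,0.5,0],
    [-0.11,1,0]
  ],
  "claw": [-1,-1]
}}

```text
clock: 42.98
tool_pos: [0.6026, -0.055, 0.2852]
orientation: [0.0, 0.999, -0.034, -0.0]
force: [-0.4, -0.4, 0.3]
grip_width: 0.0002
finger_force: 0.0
```

{"op": "jog_arm", "data": {
  "dr": [
    [0,0,0],
    [0,0,0]
  ],
  "translation": [
    [-0.05,0.5,0],
    [-0.11,1,0]
  ],
  "claw": [-1,-1]
}}

```text
clock: 43.22
tool_pos: [0.5938, 0.025, 0.2852]
orientation: [0.0, 0.999, -0.034, -0.0]
force: [1.5, 0.2, 0.5]
grip_width: -0.0001
finger_force: 0.0
```

{"op": "jog_arm", "data": {
  "dr": [
    [0,0,0],
    [0,0,0]
  ],
  "translation": [
    [-0.05,0.5,0],
    [-0.11,1,0]
  ],
  "claw": [-1,-1]
}}

```text
clock: 43.48
tool_pos: [0.585, 0.1049, 0.2852]
orientation: [0.0, 0.999, -0.034, -0.0]
force: [0.7, -1.1, -0.1]
grip_width: -0.0002
finger_force: 0.0
```

{"op": "jog_arm", "data": {
  "dr": [
    [0,0,0],
    [0,0,0],
    [0,0,0]
  ],
  "translation": [
    [-0.05,0.3,0],
    [-0.11,0.55,0],
    [-0.11,0.55,0]
  ],
  "claw": [-1,-1,-1]
}}

```text
clock: 43.85
tool_pos: [0.5765, 0.1488, 0.2847]
orientation: [0.0, 0.999, -0.033, -0.0]
force: [-0.2, -0.1, -0.1]
grip_width: 0.0002
finger_force: 0.0
```

Run:
```python
from m import *
s=r.get_state();print(s["tool_pos"],s["orientation"])
im,W=snap("top")
for th in("cam_hinge","cam_grip","bar_mid","jog_knob"):print(th,lm("top",th))
T=np.array([.5625,-.1103]);a=-.0686;ex=np.array([np.cos(a),np.sin(a)]);ey=np.array([-ex[1],ex[0]])
def band(W,z0,z1,x0,x1,y0,y1):
    p=W[...,:2]-T; x=p@ex;y=p@ey
    m=(W[...,2]>z0)&(W[...,2]<z1)&(x>x0)&(x<x1)&(y>y0)&(y<y1)
    return x[m],y[m],W[...,2][m]
x,y,z=band(W,.151,.162,-.06,.03,-.15,.0);print("bar x",len(x),np.median(x),np.percentile(x,[2,98]))
x,y,z=band(W,.13,.2,.0,.12,-.19,-.16);k=np.polyfit(x,z,1);print("lever slope",len(x),k,x.max(),z[x>.03].min(),np.median(z[x>.06]))
x,y,z=band(W,.165,.23,-.03,.12,-.07,.07);print("cans x",np.percentile(x,[1,99]),"y",np.percentile(y,[1,99]))
snap("side","p4.png")
cv2.imwrite("pics/p4c.png",cv2.resize(cv2.imread("pics/p4.png")[120:320,160:420],None,fx=2.5,fy=2.5))
for th in("cam_hinge","cam_grip","bar_mid","jog_knob"):print(th,lm("side",th))
```

```text
[0.5765 0.1488 0.2847] [ 0.0001  0.9995 -0.0329 -0.0001]
cam_hinge [(0.47, [0.5496, -0.2827, 0.1401])]
cam_grip [(0.45, [0.6273, -0.2917, 0.1539])]
bar_mid [(0.8, [0.564, -0.1099, 0.1546]), (0.43, [0.6086, -0.0762, 0.0845])]
jog_knob [(0.61, [0.5713, 0.0885, 0.1712]), (0.28, [0.5512, -0.2871, 0.1448])]
bar x 240 -0.0051684642446928495 [-0.0126  0.0024]
lever slope 183 [0.0861 0.1497] 0.09158301912209595 0.13060701445598058 0.15676788662970192
cans x [0.002  0.0787] y [-0.0607  0.0594]
cam_hinge [(0.46, [0.5473, -0.2843, 0.1423]), (0.3, [0.516, 0.2996, -0.0013])]
cam_grip [(0.64, [0.6264, -0.2909, 0.1484])]
bar_mid [(0.79, [0.5618, -0.1125, 0.152])]
jog_knob [(0.62, [0.5782, 0.0856, 0.166])]
```

View pics/p4c.png

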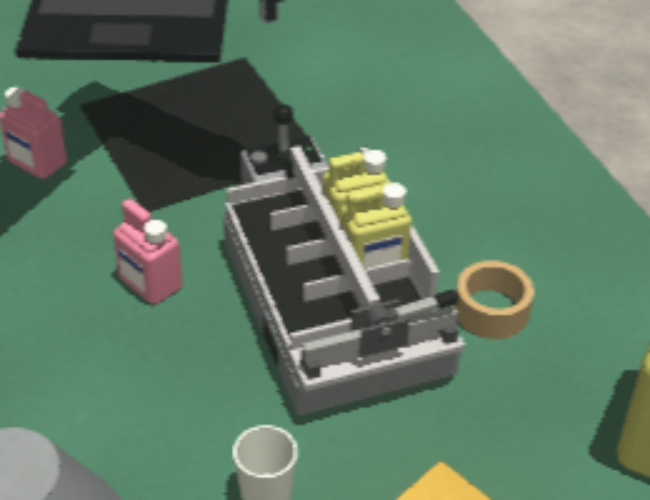

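{"op": "jog_arm", "data": {
  "dr": [
    [0,0,0],
    [0,0,0],
    [0,0,0]
  ],
  "translation": [
    [0,0.02,-0.4],
    [0,0.02,-0.8],
    [0,0.02,-1]
  ],
  "claw": [-1,-1,-1]
}}

```text
clock: 44.72
tool_pos: [0.5763, 0.1492, 0.2024]
orientation: [0.001, 0.999, -0.034, -0.001]
force: [0.1, 0.4, 1.0]
grip_width: -0.0001
finger_force: 0.0
```

{"op": "jog_arm", "data": {
  "dr": [
    [0,0,0],
    [0,0,0],
    [0,0,0]
  ],
  "translation": [
    [0,0,-0.4],
    [0,0,-0.68],
    [0,0,-0.68]
  ],
  "claw": [-1,-1,-1]
}}

```text
clock: 45.1
tool_pos: [0.5763, 0.1491, 0.1487]
orientation: [0.001, 0.999, -0.034, -0.001]
force: [0.7, 0.1, 0.3]
grip_width: 0.0002
finger_force: 0.0
```

{"op": "jog_arm", "data": {
  "dr": [
    [0,0,0],
    [0,0,0],
    [0,0,0],
    [0,0,0],
    [0,0,0]
  ],
  "translation": [
    [-0.01,-0.15,0],
    [-0.02,-0.3,0],
    [-0.03,-0.42,0],
    [-0.035,-0.5,0],
    [-0.035,-0.5,0]
  ],
  "claw": [-1,-1,-1,-1,-1]
}}

```text
clock: 45.72
tool_pos: [0.5743, 0.1092, 0.1505]
orientation: [-0.0, 0.999, -0.034, 0.0]
force: [0.0, 2.4, 1.0]
grip_width: -0.0
finger_force: 0.9
```

{"op": "jog_arm", "data": {
  "dr": [
    [0,0,0],
    [0,0,0],
    [0,0,0]
  ],
  "translation": [
    [-0.005,-0.08,0],
    [-0.01,-0.16,0],
    [-0.015,-0.22,0]
  ],
  "claw": [-1,-1,-1]
}}

```text
clock: 46.1
tool_pos: [0.573, 0.0923, 0.1495]
orientation: [-0.001, 0.999, -0.033, 0.0]
force: [1.6, 6.9, -1.8]
grip_width: 0.0
finger_force: 3.2
```

```bash
python3 q.py jog_knob jog_hinge tray_floor
```

```text
[ 1.5  6.3 -0. ]
jog_knob [(0.48, [0.5782, 0.0614, 0.1595])]
jog_hinge [(0.4, [0.5779, 0.0917, 0.0998])]
tray_floor [(0.92, [0.5595, -0.1237, 0.0837]), (0.56, [0.5768, 0.0637, 0.1582])]
```

{"op": "jog_arm", "data": {
  "dr": [
    [0,0,0],
    [0,0,0],
    [0,0,0],
    [0,0,0],
    [0,0,0],
    [0,0,0],
    [0,0,0],
    [0,0,0],
    [0,0,0],
    [0,0,0],
    [0,0,0],
    [0,0,0],
    [0,0,0],
    [0,0,0],
    [0,0,0],
    [0,0,0],
    [0,0,0],
    [0,0,0],
    [0,0,0],
    [0,0,0]
  ],
  "translation": [
    [0,-0.03,0],
    [0,-0.04,0],
    [0,-0.04,0],
    [0,-0.04,0],
    [0,-0.04,0],
    [0,-0.04,0],
    [0,-0.04,0],
    [0,-0.04,0],
    [0,-0.04,0],
    [0,-0.04,0],
    [0,-0.04,0],
    [0,-0.04,0],
    [0,-0.04,0],
    [0,-0.04,0],
    [0,-0.04,0],
    [0,-0.04,0],
    [0,-0.04,0],
    [0,-0.04,0],
    [0,-0.04,0],
    [0,-0.04,0]
  ],
  "claw": [-1,-1,-1,-1,-1,-1,-1,-1,-1,-1,-1,-1,-1,-1,-1,-1,-1,-1,-1,-1]
}}

```text
clock: 48.8
tool_pos: [0.5727, 0.0894, 0.1489]
orientation: [-0.0, 0.999, -0.033, -0.001]
force: [1.7, 6.0, -2.1]
grip_width: 0.0001
finger_force: 3.0
```

{"op": "jog_arm", "data": {
  "dr": [
    [0,0,0],
    [0,0,0],
    [0,0,0]
  ],
  "translation": [
    [0.01,0.3,0],
    [0.02,0.7,0],
    [0.03,1,0]
  ],
  "claw": [-1,-1,-1]
}}

```text
clock: 49.18
tool_pos: [0.575, 0.17, 0.1498]
orientation: [0.001, 0.999, -0.033, -0.0]
force: [-0.4, 0.1, 0.8]
grip_width: 0.0002
finger_force: 0.0
```

{"op": "jog_arm", "data": {
  "dr": [
    [0,0,0],
    [0,0,0],
    [0,0,0]
  ],
  "translation": [
    [0,0,0.4],
    [0,0,0.8],
    [0,0,1]
  ],
  "claw": [-1,-1,-1]
}}

```text
clock: 49.55
tool_pos: [0.5756, 0.1693, 0.2319]
orientation: [-0.0, 0.999, -0.033, 0.001]
force: [-0.2, 0.4, 0.6]
grip_width: 0.0
finger_force: 0.0
```

{"op": "jog_arm", "data": {
  "dr": [
    [0,0,0],
    [0,0,0],
    [0,0,0],
    [0,0,0]
  ],
  "translation": [
    [0,0.3,0.3],
    [0,0.6,0.3],
    [0,1,0.3],
    [0,1,0.3]
  ],
  "claw": [-1,-1,-1,-1]
}}

```text
clock: 50.05
tool_pos: [0.5745, 0.251, 0.2513]
orientation: [0.001, 0.999, -0.032, -0.002]
force: [-0.4, -0.8, -0.5]
grip_width: -0.0001
finger_force: 0.0
```

Run:
```python
from m import *
s=r.get_state();print(s["tool_pos"],s["force"])
for n in("top","side"):
    im,W=snap(n,"p5%s.png"%n)
    for th in("cam_hinge","cam_grip","bar_mid","jog_knob","tray_floor","canister_a","measure","tape_roll"):print(n,th,lm(n,th))
    if n=="top":
        T=np.array([.5625,-.1103]);a=-.0686;ex=np.array([np.cos(a),np.sin(a)]);ey=np.array([-ex[1],ex[0]])
        p=W[...,:2]-T;x=p@ex;y=p@ey;z=W[...,2]
        m=(z>.151)&(z<.162)&(x>-.06)&(x<.03)&(y>-.15)&(y<0);print("bar",np.median(x[m]))
        m=(z>.165)&(z<.23)&(np.abs(y)<.07)&(x>-.03)&(x<.12);print("cans",np.percentile(x[m],[1,99]),np.percentile(y[m],[1,99]))
        m=(z>.139)&(z<.151)&(x>.07)&(x<.1)&(np.abs(y+.1)<.03);print("fence",np.median(x[m]),np.percentile(x[m],[3,97]))
a=cv2.resize(cv2.imread("pics/p5side.png")[120:320,180:380],None,fx=1.95,fy=2.7)
b=cv2.resize(cv2.imread("pics/p5top.png")[145:255,200:365],(390,540))
cv2.imwrite("pics/p5.png",np.hstack([a,b]))
```

```text
[0.5745 0.251  0.2513] [-0.4173 -0.8312 -0.4514]
top cam_hinge [(0.71, [0.5473, -0.2846, 0.1433])]
top cam_grip [(0.64, [0.6278, -0.2884, 0.1541])]
top bar_mid [(0.73, [0.5596, -0.1132, 0.1566])]
top jog_knob [(0.49, [0.5734, 0.0923, 0.1691])]
top tray_floor [(0.57, [0.5653, -0.1096, 0.0897])]
top canister_a [(0.97, [0.3459, 0.0101, 0.0039]), (0.9, [0.6048, -0.0788, 0.0863]), (0.83, [0.6007, -0.1472, 0.0802]), (0.5, [0.2649, 0.3141, -0.0001])]
top measure []
top tape_roll [(0.83, [0.7507, -0.2162, 0.0014])]
bar -0.005388611059255226
cans [0.0015 0.0783] [-0.0609  0.0593]
fence 0.08550305187952506 [0.0811 0.0915]
side cam_hinge [(0.53, [0.5809, 0.0855, 0.1661]), (0.49, [0.5477, -0.2858, 0.1427])]
side cam_grip [(0.52, [0.6229, -0.2898, 0.1491]), (0.17, [0.3686, -0.3715, 0.0023])]
side bar_mid [(0.79, [0.557, -0.1105, 0.1554])]
side jog_knob [(0.59, [0.5779, 0.0888, 0.1611])]
side tray_floor [(0.66, [0.564, -0.11, 0.0882])]
side canister_a [(0.92, [0.611, -0.0812, 0.0834]), (0.9, [0.3465, 0.0127, -0.0028]), (0.69, [0.6048, -0.151, 0.0917]), (0.65, [0.2671, 0.3167, -0.0001])]
side measure [(0.73, [0.3671, -0.3678, 0.0004])]
side tape_roll [(0.92, [0.7559, -0.2106, 0.0024])]
```

View pics/p5.png

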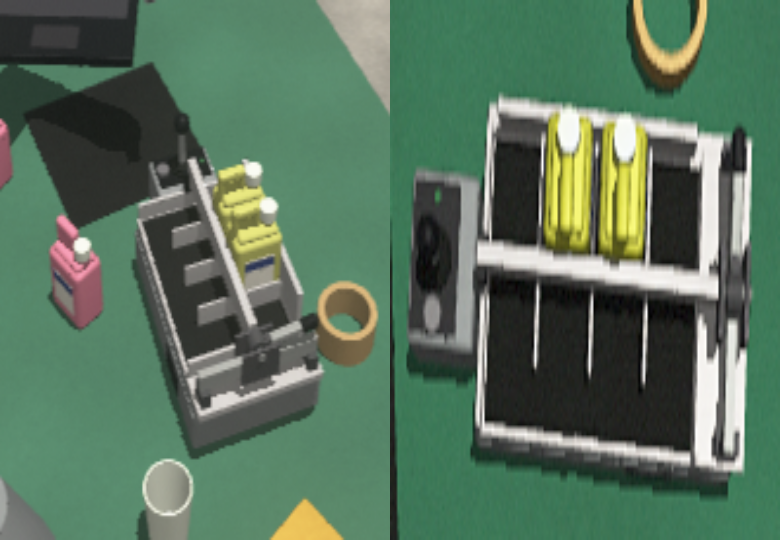

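```bash
python3 -c "
from plant import r
print(r.close_job())"
```

```text
the job is handed in; nothing more can be done
None
```

I handed the job in at about 50 s on the clock: both canisters stand in their own bays against the fence with the bar clamped and locked, and the test jog was held over 2 s and sprang back. The hand-in gave no verdict.

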